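# Clear the glass tunnel with the crossing-gate boom

### The job

Take the crossing-gate boom off its platform by its cross-pin and let it swing in the grip until it hangs straight down. Reach down into the glass tunnel with it, behind the little wooden engine, and push the engine out of the mouth until it stands wholly clear of the glass on the open apron, never touching the engine with the fingers. Then hang the boom by its cross-pin in the two notches of the gate stand, let go so that it hangs still, and leave the other toys where they are.

Things in the scene. Friction and masses are not known exactly. Their poses are not given: they have to be found in the camera images.
- boom: Gate boom, aluminium and steel, about 250 g, lying on the platform. Origin: middle of the cross-pin at its head; the boom runs along own -x. Own y is the pin: a round steel rod 10 mm thick, 50 mm long, with flat end faces to pinch. Shank 10 (y) by 12 mm. Pinched hard (100 N) it about keeps its angle; at 20 N it sinks to 0.2 rad from hanging, at 5 N it hangs, +x up; below 3 N it slips out.
- boom_tip (a point): Centre of the end face of the boom's free end, 142 mm from the cross-pin's axis. The last 50 mm before it is a heavier steel block, 14 mm (boom y) by 16 mm (boom z); the centre of mass lies about 90 mm from the pin. Pinched by the pin's ends, pin and pads together give about 1 mm of finger opening per 25 N.
- platform: Fixed wooden toy platform under the boom, 165 (x) by 28 (y) by 20 mm high, origin at the centre of its underside, which is 3 mm above the floor, on the tray.
- tunnel: Fixed glass tunnel, open-topped, on a wooden base 46 mm wide. Origin at its underside. The channel runs along own x, 22 mm wide about y = 0, floor 10 mm above the origin, between two 4 mm glass panes from x = -80 to +65 mm, tops 80 mm above the origin; a glass pane closes the back at x = -80 mm. Aluminium posts at the panes' ends reach y = +-21 mm.
- tunnel_mouth (a point): Middle of the channel floor at the open mouth, between the glass ends (tunnel x = +65 mm). From here the open apron runs on at floor level between kerbs 6 mm high to a wooden buffer whose face is at tunnel x = +144 mm, 22 mm above the floor.
- engine: Small loose wooden toy engine, 80 g, 44 mm long (x), 17 mm wide, 31 mm high, standing in the channel between the panes. Origin at the centre of its underside; +x is its front and points to the mouth. Its tail is the flat back of its cab, 22 mm behind the origin, 30 mm high. It slides, its wheels do not turn.
- gate: Fixed aluminium gate stand: base 90 (x) by 64 (y) by 8 mm, origin under its centre; two uprights 5 mm thick and 30 mm wide (x) centred at y = +-16 mm, nothing between them above the base, open to +x and -x. Each carries on top a V notch of 90 degrees, bottom 158 mm and arm tips 177 mm above the origin, 48 mm wide over the arms.
- gate_seat (a point): Where the middle of the boom's cross-pin comes to lie when it hangs in both V notches: 165 mm above the stand's origin, midway between the uprights.
- helicopter: Blue plastic toy helicopter, about 130 mm rotor, 72 mm high, origin under its body; to be left alone.
- wagon: Red wooden mail wagon, 110 by 64 by 62 mm, origin under its centre; to be left alone.
- music_box: Wooden music box shaped like a station with a turning knob on one end, about 70 by 120 by 70 mm, origin under its centre; to be left alone.
Not all that is in view belongs to the job. Of the things that look like the boom, the middle-sized one is meant. What is shaped like the gate but red is not meant.

How it is judged:
On the way, in this order (a step that is already met when the one before it is completed fails the run):
1. the boom hangs vertical in the grip, clear of everything below (angle between boom's own x axis and vertical below 0.25 rad and height (world z) of boom_tip above 0.03 m and angular speed of boom below 0.5 rad/s), for 0.3 s.
2. the boom's free end is down in the tunnel's channel behind the engine (z of boom_tip in the frame of tunnel between 0 and 0.045 m and x of boom_tip in the frame of tunnel above -0.08 m and x of boom_tip in the frame of engine below -0.02 m and y of boom_tip in the frame of tunnel between -0.011 and 0.011 m), for 0.1 s.
3. the engine is pushed wholly out of the glass (x of engine in the frame of tunnel above 0.087 m), for 0.1 s.
At the end, for the whole second after the job is handed in: Engine upright and still on the apron, middle 86 to 126 mm along the tunnel's x and within 8 mm of the channel's middle; boom hangs released in both notches, pin within 10 mm of the seat and 0.2 rad of the stand's y, within 0.15 rad of vertical, under 0.4 rad/s (x of engine in the frame of tunnel between 0.086 and 0.126 m and y of engine in the frame of tunnel between -0.008 and 0.008 m and angle between engine's own z axis and vertical below 0.15 rad and linear speed of engine below 0.02 m/s and distance between boom and gate_seat below 0.01 m and angle between the y axis of boom and the y axis of gate, either way round below 0.2 rad and angle between boom's own x axis and vertical below 0.15 rad and angular speed of boom below 0.4 rad/s); the robot touches nothing.
It fails at once if the fingers touch the engine (contact force between the fingers and engine above 0.5 N).
It fails at once if the helicopter is moved (distance of helicopter from where it was at the start of the episode above 0.03 m).
It fails at once if the mail wagon is moved (distance of wagon from where it was at the start of the episode above 0.03 m).
It fails at once if the music box is moved (distance of music_box from where it was at the start of the episode above 0.03 m).
It also fails if it takes over 72 s, if anything falls off the work surface, if the arm or the gripper's body presses on something with over 40 N, if the wrist force passes 120 N, or if a joint passes its speed limit or range.

### The arm

A 7-joint arm with a two-finger parallel gripper is mounted at the origin on the work surface. World frame = base frame: x ahead of the robot, y to its left, z up, the work surface at z = 0. Lengths are in m, angles in rad, forces in N, time in s.
With the tool pointing down it reaches from about 0.425 to 0.925 m from the base axis. Payload 6.8 kg.
Tool frame: the origin (TCP) lies on the front face of the gripper's body, between the roots of the fingers; the fingertips stand 73 mm ahead of it and the grasp point (between the pads) lies 54 mm ahead of it (bot.finger_overhang is the z of the fingertips in the tool frame, in m); z points along the fingers, y is the line along which they close (so a half turn about z gives the same grasp; the last joint's range is limited). The gripper opens to 85 mm and grips with 20 to 120 N. Pads are 22 mm wide; open, the fingers measure 114 mm over their backs; the gripper's body (76 mm by 85 mm) begins 54 mm behind the grasp point. The pads swing forward as they close: fully open they stand 13 mm farther back than shut.
Start: joints at [1.18, 0.477, 0.022, 1.555, -0.011, 1.109, -0.083], TCP at [0.188, -0.648, 0.304] pointing down, gripper open.
Joint ranges: [-2.96, 2.96], [-0.34, 2.1], [-1.41, 1.46], [0.24, 2.44], [-1.37, 4.51], [0.17, 1.92], [-2.96, 2.96]. Speed limits (rad/s): [2.39, 2.39, 3.14, 3.14, 3.14, 3.14, 3.14].

### API

Orientations are given as a unit quaternion [w, x, y, z].
In Python, from station import bot gives the robot as it stands.
- The arm moves only by the tool servo_tool, never from a script. Its argument "motion" is one flat list of numbers, 7 for each row, row after row: the shift along the tool's x, y, z as a fraction of full scale, then the turn, a rotation vector about the tool's x, y, z as a fraction of full scale, then the closure, from 0 (fully open) to 1 (shut). In form: [tx, ty, tz, ax, ay, az, gripper, tx, ty, tz, ax, ay, az, gripper, ...]. A call has 1 to 5 rows; each row shifts and turns the commanded pose from where the row before left it, along the tool's axes as they then stand; what a row does not reach is not made up. Full scale, the value 1, is 0.02 m for a shift and 0.15 rad for a turn. A row lasts 1/8 s, in which the tool goes at most 62.5 mm and 10.7 degrees, less where a joint would pass 70% of its speed; a pose out of reach is approached as far as the arm can. A call with a number of a shift or a turn outside -1 to 1 is refused whole. A call with a gripper value outside its range is refused whole. The fingers move at their own pace and stop on an object; "grip_force" is the grip in N (left out, the last holds). Time passes only in rows, so rows that do not move let the fingers close. It gives the time, the measured TCP pose, the force, the opening and the grip force at its end, in the units of the state.
- bot.get_obs(): the state, without advancing time (a new reading comes with each control period).
- bot.read_camera(name): name is "side" or "top"; returns the picture (384x512x3 uint8, red, green, blue); there is no depth.
- bot.get_calibration(name): a dict with "mtx" (3x3 intrinsics, pixels), "rvec" (rotation vector, rad) and "tvec" (3), from world to camera coordinates, as OpenCV has them. Camera axes: x right, y down, z forward; pixel columns grow to the right and rows downward; lengths in m; the calibration is good to about 2 mm. A picture is of the moment at which its call begins. get_calibration takes no time and is no camera call.
- bot.hand_in(): hands the job in; it is judged then, once.
Trained networks look in the newest picture that a camera, given by its name, has taken for a name from the list of things; names that differ only in an ending like _2 or _b are one class to them, and where a whole thing is asked for, a point or a joint stands for the part that bears it (a point fixed in the world has none). Each returns a list of dicts, best first, with "p" (0 to 1); they miss things now and then, are a little off and sometimes report something else, mostly with a low value. They report only what shows in the picture. A call takes as long as a camera call. They do not tell look-alikes from the thing itself.
- bot.boxes_of(camera, name): "uv" ([column, row] in pixels, amid what is visible of it).
The state is a dict: "t": time; "q": joint angles; "joint_vel": joint speeds; "joint_torque": joint torques, N m; "eef_pos": TCP position; "tool_rot": TCP orientation; "contact_force": force on the tool from outside, world axes, zero at the start; "torque": the same for the moment, N m; "gripper_width": opening from 0.0 (shut) to 1.0 (fully open); "grasp_force": force on a finger pad.
Only numpy, scipy, OpenCV 4.12 (cv2) and the standard library are available. Lean on these libraries where they do the work, as an engineer would, in place of code of your own. Each camera call takes 0.05 s, during which the arm holds its last target. There are 200 camera calls.

## Working session

There is one attempt and no reset: what is moved stays moved. The work goes in short steps, Python scripts to look and compute and a tool call to move; the robot and the scene stay as the last step left them, time stands still between calls to the robot, and variables do not carry over. Pictures are saved under pics/ and viewed, at most 10 in all, crops included, and the job is handed in when it is done.

Besides the shell and the picture viewer there is one more tool, called as a command line: name --argument value ..., lists and objects as JSON in quotes. servo_tool: Moves the arm, as the interface text tells. Shift numbers are shares of 0.02 m and turn numbers shares of 0.15 rad, none past 1 either way. Its arguments: {"type":"object","properties":{"motion":{"type":"array","items":{"type":"number","minimum":-1,"maximum":1}},"grip_force":{"type":"number"}},"required":["motion"]}

```bash
ls; mkdir -p pics; cat > h.py <<'E'
import numpy as np, cv2
from station import bot
def cal(c):
    k=bot.get_calibration(c); R,_=cv2.Rodrigues(np.array(k["rvec"],float)); return np.array(k["mtx"],float),R,np.array(k["tvec"],float).ravel()
def px2w(c,uv,z):
    K,R,t=cal(c); d=R.T@np.linalg.inv(K)@np.array([uv[0],uv[1],1.]); o=-R.T@t
    return o+d*(z-o[2])/d[2]
def w2px(c,p):
    K,R,t=cal(c); q=K@(R@np.array(p,float)+t); return q[:2]/q[2]
def snap(c,fn=None,crop=None,s=1):
    im=bot.read_camera(c)[:,:,::-1].copy()
    if fn:
        o=im
        if crop: o=im[crop[1]:crop[3],crop[0]:crop[2]]
        cv2.imwrite("pics/"+fn,cv2.resize(o,None,fx=s,fy=s,interpolation=cv2.INTER_CUBIC))
    return im
E
python3 - <<'E'
from h import *
a=snap("top");b=snap("side")
cv2.imwrite("pics/a.png",a);cv2.imwrite("pics/b.png",b)
for c in("top","side"):
    K,R,t=cal(c);print(c,K.round(1).tolist(),(-R.T@t).round(3),R[2].round(2))
    for n in("boom","boom_tip","platform","tunnel","tunnel_mouth","engine","gate","gate_seat","helicopter","wagon","music_box"):
        print(n,[(np.round(d["uv"]).tolist(),round(d["p"],2)) for d in bot.boxes_of(c,n)][:5])
o=bot.get_obs();print(o["t"],o["eef_pos"],o["tool_rot"],o["gripper_width"])
E
```

```text
pics
top [[371.0, 0.0, 256.0], [0.0, 371.0, 192.3], [0.0, 0.0, 1.0]] [0.399 0.097 1.332] [ 0.06 -0.02 -1.  ]
boom [([112.0, 174.0], 0.66), ([190.0, 178.0], 0.56)]
boom_tip [([106.0, 178.0], 0.71), ([189.0, 178.0], 0.6), ([221.0, 173.0], 0.41)]
platform [([195.0, 186.0], 0.6)]
tunnel [([274.0, 155.0], 0.62)]
tunnel_mouth [([279.0, 152.0], 0.65)]
engine [([274.0, 165.0], 0.46), ([339.0, 131.0], 0.35)]
gate [([346.0, 206.0], 0.98), ([371.0, 264.0], 0.56)]
gate_seat [([347.0, 204.0], 0.85), ([369.0, 267.0], 0.64), ([190.0, 186.0], 0.26)]
helicopter [([199.0, 122.0], 0.74)]
wagon [([337.0, 131.0], 0.62), ([275.0, 155.0], 0.41)]
music_box [([284.0, 216.0], 0.91)]
side [[450.3, 0.0, 250.5], [0.0, 450.3, 193.9], [0.0, 0.0, 1.0]] [0.397 1.07  1.226] [ 0.05 -0.67 -0.74]
boom [([205.0, 352.0], 0.91), ([228.0, 269.0], 0.83)]
boom_tip [([209.0, 354.0], 0.75), ([230.0, 270.0], 0.55)]
platform [([233.0, 274.0], 0.74)]
tunnel [([219.0, 196.0], 0.85)]
tunnel_mouth [([221.0, 198.0], 0.94)]
engine []
gate [([264.0, 146.0], 0.86), ([315.0, 134.0], 0.6)]
gate_seat [([265.0, 148.0], 0.75), ([316.0, 138.0], 0.62)]
helicopter [([166.0, 254.0], 0.58)]
wagon []
music_box [([274.0, 189.0], 0.94)]
1.2 [ 0.18836399 -0.64819043  0.30387847] [-1.65404162e-05  9.90018901e-01  1.40934652e-01 -3.76085801e-06] 1.0049852622132056
```

View pictures.

```bash
python3 - <<'E'
import cv2
a=cv2.imread("pics/a.png")[80:310,70:420];cv2.imwrite("pics/a1.png",cv2.resize(a,None,fx=2.28,fy=2.28,interpolation=cv2.INTER_CUBIC))
a=cv2.imread("pics/b.png")[90:384,130:410];cv2.imwrite("pics/b1.png",cv2.resize(a,None,fx=2,fy=2,interpolation=cv2.INTER_CUBIC))
E
```

```text
(no output)
```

View pics/a1.png

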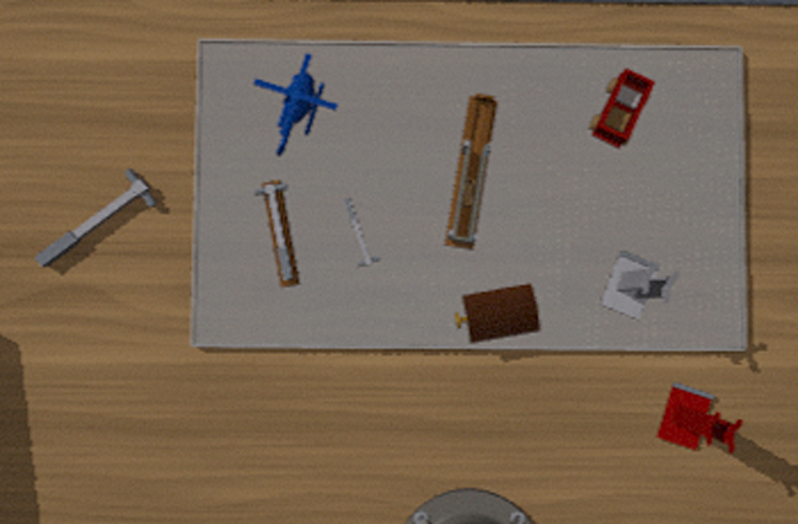

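View pics/b1.png

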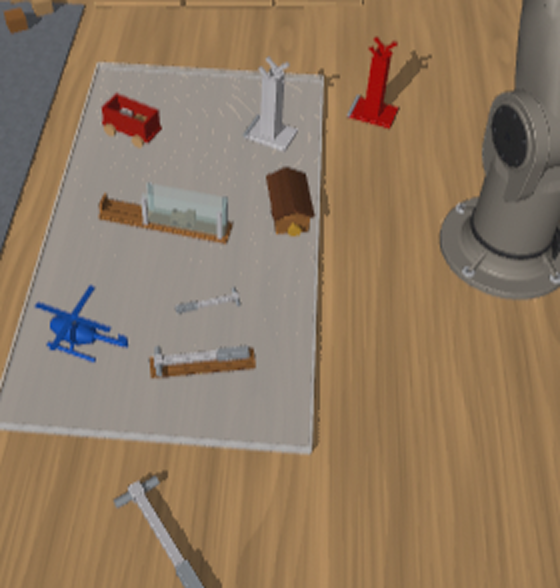

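Three look-alikes of the boom (top view): large on the table at (112,174), middle on the platform at (193,182), small on the tray at (228,182). The middle one on the platform is meant. The gate is the aluminium stand at (346,206), and the red one at (371,264) is not meant. An enlarged crop will confirm this.

```bash
python3 - <<'E'
import cv2,numpy as np
from h import *
a=cv2.imread("pics/a.png");b=cv2.imread("pics/b.png")
def tile(im,x,y,w,h,s):
    o=cv2.resize(im[y:y+h,x:x+w],None,fx=s,fy=s,interpolation=cv2.INTER_LANCZOS4)
    for i in range(0,w,10): cv2.putText(o,str(x+i) if i%20==0 else "|",(i*s,8),0,.3,(0,0,255),1)
    for i in range(10,h,10): cv2.putText(o,str(y+i)+"-",(0,i*s+3),0,.3,(0,0,255),1)
    return o
s=5
r1=np.hstack([tile(a,175,155,40,58,s),tile(a,255,118,50,58,s),tile(a,330,183,50,58,s)])
r2=np.hstack([tile(b,200,258,60,26,s),tile(b,175,172,75,58,s)[:290]][1:]+[tile(b,245,112,48,58,s)])
r3=tile(b,200,255,60,40,4)
W=800
c=np.zeros((590,W,3),np.uint8);c[:290,:700]=r1;c[295:585,:r2.shape[1]]=r2
x0=r2.shape[1]; t=tile(b,200,255,60,40,3);c[295:415,x0+5:x0+185]=t
cv2.imwrite("pics/c.png",c)
E
```

```text
(no output)
```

View pics/c.png

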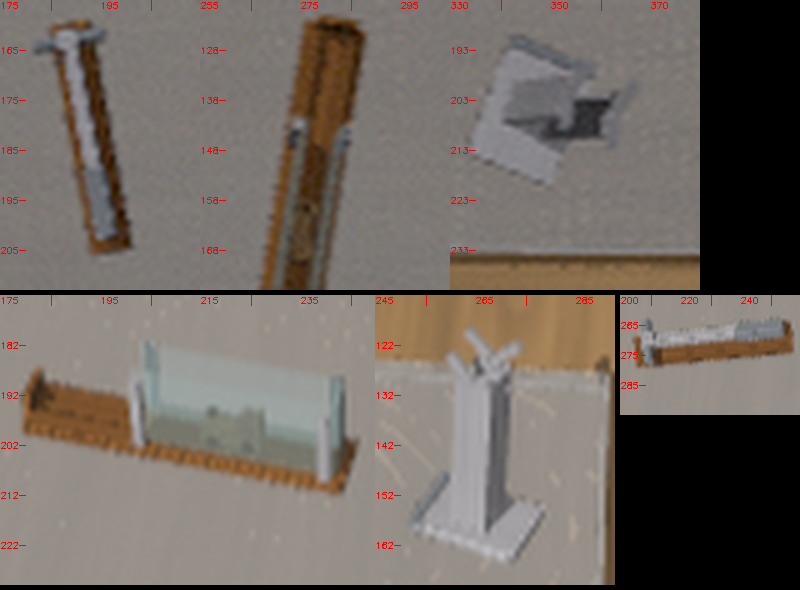

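The enlarged crop confirms it: the middle boom lies on the platform with its pin at about (189,163) and its tip at about (196,203) in the top view. The engine shows in the channel at (276,164), and the silver gate base has corners at (343,190), (359,197), (334,212) and (350,220).

```bash
cat > fit.py <<'E'
from h import *
from scipy.optimize import least_squares
def pose(p,P): 
    c,s=np.cos(p[2]),np.sin(p[2]); x,y,z=P; return [p[0]+c*x-s*y,p[1]+s*x+c*y,z+p[3] if len(p)>3 else z+.003]
def fit(obs,p0):
    f=lambda p:np.concatenate([w2px(c,pose(p,P))-np.array(uv) for c,P,uv in obs])
    r=least_squares(f,p0,loss="soft_l1"); print(np.round(r.x,4)); 
    for (c,P,uv),e in zip(obs,r.fun.reshape(-1,2)): print("  ",c,P,e.round(1))
    return r.x
if __name__=="__main__":
    T,S="top","side"
    print("gate")
    for obs in [[(T,(.045,.032,.008),(342.6,190)),(T,(.045,-.032,.008),(359,197.4)),(T,(-.045,.032,.008),(334.4,212)),(T,(-.045,-.032,.008),(350,220)),
         ],[(S,(.045,.032,.008),(252.6,157)),(S,(-.045,.032,.008),(271.4,165.6)),(S,(-.045,-.032,.008),(279,155))]]:
        fit(obs,[.45,-.25,-.36])
    print("tunnel")
    fit([(T,(.065,.018,.08),(274.6,144.4)),(T,(.065,-.018,.08),(284,145.6)),(T,(-.08,.018,.08),(268.2,184.4)),(T,(-.08,-.018,.08),(277.5,186.6))],[.5,.05,-.14])
    fit([(S,(.065,.021,.01),(202.6,202)),(S,(-.08,.021,.01),(239.6,209.6)),(S,(.065,.018,.08),(202.4,187)),(S,(-.08,.018,.08),(239.6,196.6)),(S,(.065,-.018,.08),(205.4,181.6)),(S,(-.08,-.018,.08),(242.4,188.6))],[.5,.05,-.14])
    print("boom")
    fit([(T,(0,.025,0),(183,164.2)),(T,(0,-.025,0),(195.5,162)),(T,(-.142,0,0),(196.4,202.6))],[.5,.3,.2])
    # side: near/far pin ends, tip
    print(px2w(T,(189.2,163),.031),px2w(S,(210,267.5),.031), px2w(S,(254.5,264),.031),px2w(T,(196.4,202.6),.031))
    print("engine",px2w(T,(276,164),.034),px2w(T,(276,164),.018),px2w(S,(222.5,199),.028))
E
python3 fit.py
```

```text
gate
[ 0.4321 -0.2519 -0.3962]
   top (0.045, 0.032, 0.008) [ 0.4 -0.2]
   top (0.045, -0.032, 0.008) [ 0.4 -0.6]
   top (-0.045, 0.032, 0.008) [-1.   0.9]
   top (-0.045, -0.032, 0.008) [-0.1 -0. ]
[ 0.4315 -0.2472 -0.4465]
   side (0.045, 0.032, 0.008) [-0.9 -0. ]
   side (-0.045, 0.032, 0.008) [ 0.3 -0.5]
   side (-0.045, -0.032, 0.008) [0.4 0.5]
tunnel
[ 0.5705  0.0049 -0.1554]
   top (0.065, 0.018, 0.08) [-0.4 -1. ]
   top (0.065, -0.018, 0.08) [ 0.7 -0.5]
   top (-0.08, 0.018, 0.08) [-0.8  0.9]
   top (-0.08, -0.018, 0.08) [0.4 0.5]
[ 0.5777  0.0063 -0.2091]
   side (0.065, 0.021, 0.01) [-0.7 -0.7]
   side (-0.08, 0.021, 0.01) [0.8 0.7]
   side (0.065, 0.018, 0.08) [-1.6  0.3]
   side (-0.08, 0.018, 0.08) [ 0.9 -0.2]
   side (0.065, -0.018, 0.08) [-0.9 -1.3]
   side (-0.08, -0.018, 0.08) [1.2 0.5]
boom
[0.5772 0.3123 0.193 ]
   top (0, 0.025, 0) [-0.5  0.4]
   top (0, -0.025, 0) [0.7 0.1]
   top (-0.142, 0, 0) [-0.1 -0.4]
[0.57458925 0.30821424 0.031     ] [0.57434538 0.30071526 0.031     ] [0.43664553 0.27556056 0.031     ] [0.43551089 0.28071071 0.031     ]
engine [0.57361786 0.00276077 0.034     ] [0.57576516 0.00159664 0.018     ] [0.57112714 0.00910618 0.028     ]
```

servo_tool --motion '[1, -1, 0, 0, 0, 0, 0, 1, -1, 0, 0, 0, 0, 0, 1, -1, 0, 0, 0, 0, 0, 1, -1, 0, 0, 0, 0, 0, 1, -1, 0, 0, 0, 0, 0]'

```text
t: 1.82
eef_pos: [0.2569, -0.5235, 0.3041]
tool_rot: [0.0, 0.99, 0.141, 0.0]
contact_force: [0.8, 0.3, 0.5]
gripper_width: 1.0
grasp_force: 0.0
```

servo_tool --motion '[1, -1, 0, 0, 0, 0, 0, 1, -1, 0, 0, 0, 0, 0, 1, -1, 0, 0, 0, 0, 0, 1, -1, 0, 0, 0, 0, 0, 1, -1, 0, 0, 0, 0, 0]'

```text
t: 2.45
eef_pos: [0.325, -0.3995, 0.3041]
tool_rot: [0.0, 0.99, 0.141, 0.0]
contact_force: [0.7, -0.5, -0.1]
gripper_width: 1.001
grasp_force: 0.0
```

servo_tool --motion '[1, -1, 0, 0, 0, 0, 0, 1, -1, 0, 0, 0, 0, 0, 1, -1, 0, 0, 0, 0, 0, 1, -1, 0, 0, 0, 0, 0, 1, -1, 0, 0, 0, 0, 0]'

```text
t: 3.08
eef_pos: [0.3931, -0.2756, 0.3041]
tool_rot: [0.0, 0.99, 0.141, 0.0]
contact_force: [0.2, -0.3, -0.1]
gripper_width: 1.0
grasp_force: 0.0
```

```bash
python3 -c "
from h import *
o=bot.get_obs();print(o['t'],o['eef_pos'],o['tool_rot'],np.round(o['q'],2),o['contact_force'])"
```

```text
3.075 [ 0.393143   -0.27562559  0.30414938] [2.02870335e-04 9.90027182e-01 1.40876190e-01 1.91168141e-04] [ 0.66  0.17 -0.2   2.    0.04  0.98 -0.85] [ 0.24344782 -0.31132035 -0.07986217]
```

servo_tool --motion '[1, -1, 0, 0, 0, 0, 0, 1, -1, 0, 0, 0, 0, 0, 1, -1, 0, 0, 0, 0, 0, 1, -1, 0, 0, 0, 0, 0, 1, -1, 0, 0, 0, 0, 0]'

```text
t: 3.7
eef_pos: [0.4613, -0.1517, 0.3041]
tool_rot: [0.0, 0.99, 0.141, 0.0]
contact_force: [0.4, 0.1, -0.2]
gripper_width: 1.003
grasp_force: 0.0
```

servo_tool --motion '[1, -1, 0, 0, 0, 0, 0, 1, -1, 0, 0, 0, 0, 0, 1, -1, 0, 0, 0, 0, 0, 1, -1, 0, 0, 0, 0, 0, 1, -1, 0, 0, 0, 0, 0]'

```text
t: 4.32
eef_pos: [0.5294, -0.0278, 0.3041]
tool_rot: [0.0, 0.99, 0.141, 0.0]
contact_force: [0.9, -0.6, -0.4]
gripper_width: 1.0
grasp_force: 0.0
```

servo_tool --motion '[1, -1, 0, 0, 0, 0, 0, 1, -1, 0, 0, 0, 0, 0, 1, -1, 0, 0, 0, 0, 0, 1, -1, 0, 0, 0, 0, 0, 1, -1, 0, 0, 0, 0, 0]'

```text
t: 4.95
eef_pos: [0.5976, 0.0961, 0.304]
tool_rot: [0.0, 0.99, 0.141, 0.0]
contact_force: [0.3, -0.5, 0.3]
gripper_width: 1.001
grasp_force: 0.0
```

servo_tool --motion '[1, -1, 0, 0, 0, 0, 0, 1, -1, 0, 0, 0, 0, 0, 0, -1, 0, 0, 0, 0, 0, 0, -1, 0, 0, 0, 0, 0, 0, -1, 0, 0, 0, 0, 0]'

```text
t: 5.58
eef_pos: [0.6067, 0.2034, 0.304]
tool_rot: [0.0, 0.99, 0.141, -0.0]
contact_force: [0.2, 0.3, 0.1]
gripper_width: 1.001
grasp_force: 0.0
```

servo_tool --motion '[0, -1, 0, 0, 0, 0, 0, 0, -1, 0, 0, 0, 0, 0, 0, -1, 0, 0, 0, 0, 0, 0, -1, 0, 0, 0, 0, 0, 0, -1, 0.5, 0, 0, 0.6, 0]'

```text
t: 6.2
eef_pos: [0.5797, 0.3001, 0.2945]
tool_rot: [-0.0, 0.995, 0.095, 0.001]
contact_force: [0.4, 0.8, -0.9]
gripper_width: 1.001
grasp_force: 0.0
```

```bash
cat >> h.py <<'E'
from scipy.spatial.transform import Rotation as Ro
def st():
    o=bot.get_obs(); q=o["tool_rot"]; R=Ro.from_quat([q[1],q[2],q[3],q[0]]).as_matrix(); p=np.array(o["eef_pos"])
    print("t",o["t"],"tcp",p.round(4),"yaw",round(np.arctan2(R[1,0],R[0,0]),4),"w",round(o["gripper_width"],3),"F",np.round(o["contact_force"],1),"q",np.round(o["q"],2)); return p,R
def to(target,yaw):
    p,R=st(); d=R.T@(np.array(target)-p); y=np.arctan2(R[1,0],R[0,0])
    print("shift units",(d/.02).round(2),"turn z units",round(-(yaw-y)/.15,2))
E
python3 - <<'E'
from h import *
to([.5745,.307,.25],.19)
snap("top","t2.png",(160,130,240,220),3);snap("side","s2.png",(170,210,290,310),3)
a=cv2.imread("pics/t2.png");b=cv2.imread("pics/s2.png");H=max(a.shape[0],b.shape[0])
cv2.imwrite("pics/d.png",np.hstack([cv2.copyMakeBorder(i,0,H-i.shape[0],0,5,0) for i in(a,b)]))
E
```

```text
t 6.2 tcp [0.5797 0.3001 0.2945] yaw 0.1907 w 1.001 F [ 0.4  0.8 -0.9] q [-0.27  0.48 -0.43  1.6   0.22  1.1  -2.13]
shift units [-0.19 -0.38  2.23] turn z units 0.0
```

View pics/d.png

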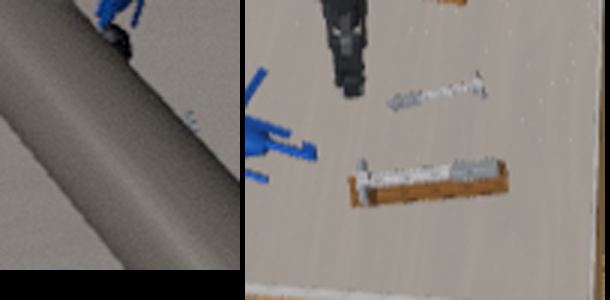

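The side view shows the pin from about (209,264) to (210,275), which agrees with the estimate of (0.5745, 0.307). Next I go down and pinch.

servo_tool --motion '[-0.2, -0.38, 1, 0, 0, 0, 0.1, 0, 0, 1, 0, 0, 0, 0.1, 0, 0, 1, 0, 0, 0, 0.1, 0, 0, 1, 0, 0, 0, 0.1, 0, 0, 1, 0, 0, 0, 0.1]' --grip_force 100

```text
t: 6.92
eef_pos: [0.5745, 0.3049, 0.1924]
tool_rot: [0.0, 0.995, 0.096, -0.0]
contact_force: [-0.4, 0.9, 0.7]
gripper_width: 0.899
grasp_force: 0.0
```

servo_tool --motion '[0, 0, 1, 0, 0, 0, 0.1, 0, 0, 1, 0, 0, 0, 0.1, 0, 0, 1, 0, 0, 0, 0.1, 0, 0, 1, 0, 0, 0, 0.1, 0, 0, 0.5, 0, 0, 0, 0.1]'

```text
t: 7.55
eef_pos: [0.5739, 0.305, 0.1022]
tool_rot: [0.0, 0.995, 0.096, -0.001]
contact_force: [-0.3, -0.0, 0.1]
gripper_width: 0.904
grasp_force: 0.0
```

```bash
python3 - <<'E'
from h import *
to([.5745,.307,.084],.19)
b=snap("side","s3.png",(190,235,270,295),5)
E
```

```text
t 7.55 tcp [0.5739 0.305  0.1022] yaw 0.1929 w 0.904 F [-0.3 -0.   0.1] q [-0.33  0.7  -0.36  1.73  0.33  0.77 -2.23]
shift units [ 0.05 -0.09  0.91] turn z units 0.02
```

View pics/s3.png

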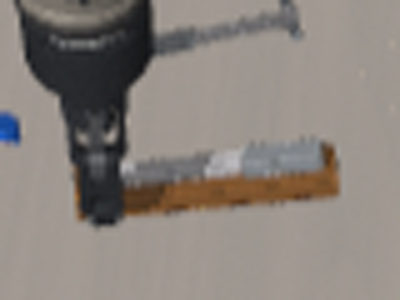

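The near finger at (210,275) lines up with the pin. Next I lower the last bit and close.

servo_tool --motion '[0.05, -0.1, 0.9, 0, 0, 0, 0.1, 0, 0, 0, 0, 0, 0, 0.3, 0, 0, 0, 0, 0, 0, 0.6, 0, 0, 0, 0, 0, 0, 1, 0, 0, 0, 0, 0, 0, 1]' --grip_force 100

```text
t: 8.22
eef_pos: [0.5751, 0.3077, 0.0866]
tool_rot: [-0.0, 0.995, 0.096, 0.0]
contact_force: [-2.1, 0.4, 3.9]
gripper_width: 0.542
grasp_force: 102.0
```

servo_tool --motion '[0, 0, 0, 0, 0, 0, 1, 0, 0, 0, 0, 0, 0, 1, 0, 0, 0, 0, 0, 0, 1]'

```text
t: 8.6
eef_pos: [0.5751, 0.3077, 0.0865]
tool_rot: [-0.0, 0.995, 0.096, 0.0]
contact_force: [-2.5, 0.6, 5.2]
gripper_width: 0.543
grasp_force: 102.1
```

servo_tool --motion '[0, 0, -0.5, 0, 0, 0, 1, 0, 0, -0.5, 0, 0, 0, 1, 0, 0, -1, 0, 0, 0, 1, 0, 0, -1, 0, 0, 0, 1, 0, 0, -1, 0, 0, 0, 1]'

```text
t: 9.22
eef_pos: [0.5752, 0.3075, 0.1679]
tool_rot: [-0.0, 0.995, 0.096, 0.001]
contact_force: [0.3, 0.1, -2.0]
gripper_width: 0.542
grasp_force: 102.6
```

servo_tool --motion '[0, 0, -1, 0, 0, 0, 1, 0, 0, -1, 0, 0, 0, 1, 0, 0, -1, 0, 0, 0, 1, 0, 0, -1, 0, 0, 0, 1, 0, 0, -1, 0, 0, 0, 1]'

```text
t: 9.85
eef_pos: [0.5749, 0.3074, 0.2672]
tool_rot: [0.0, 0.995, 0.096, -0.0]
contact_force: [-0.6, 0.1, -2.9]
gripper_width: 0.542
grasp_force: 102.6
```

servo_tool --motion '[0, 0, -1, 0, 0, 0, 1, 0, 0, -0.5, 0, 0, 0, 1]'

```text
t: 10.1
eef_pos: [0.5753, 0.3078, 0.2977]
tool_rot: [-0.0, 0.995, 0.096, 0.001]
contact_force: [0.2, -0.6, -2.7]
gripper_width: 0.543
grasp_force: 102.6
```

```bash
python3 - <<'E'
from h import *
st()
b=snap("side","s4.png",(150,130,310,290),4)
E
```

```text
t 10.1 tcp [0.5753 0.3078 0.2977] yaw 0.1928 w 0.543 F [ 0.2 -0.6 -2.7] q [-0.28  0.48 -0.43  1.6   0.22  1.11 -2.14]
```

View pics/s4.png

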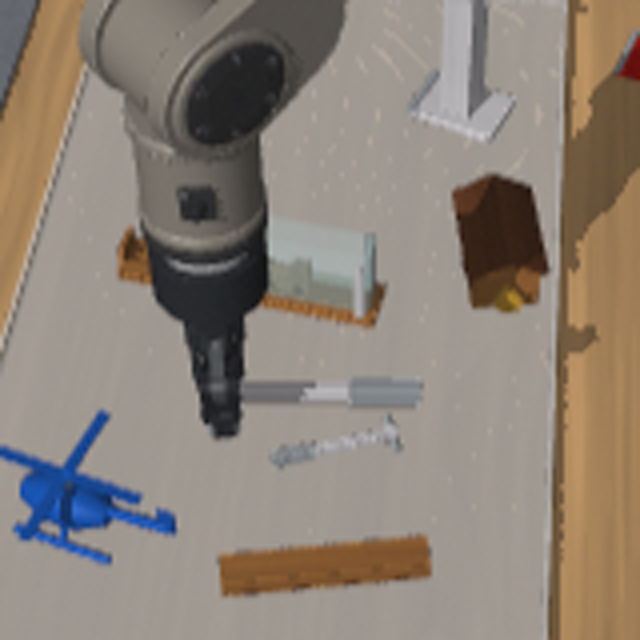

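The boom is held level in the grip, its tip at about (256,228) in the side picture. I loosen the grip to let it swing down.

servo_tool --motion '[0, 0, 0, 0, 0, 0, 1, 0, 0, 0, 0, 0, 0, 1]' --grip_force 45

```text
t: 10.4
eef_pos: [0.5746, 0.3071, 0.2949]
tool_rot: [0.0, 0.995, 0.096, -0.001]
contact_force: [0.7, 0.4, -2.4]
gripper_width: 0.541
grasp_force: 102.6
```

servo_tool --motion '[0, 0, 0, 0, 0, 0, 1, 0, 0, 0, 0, 0, 0, 1, 0, 0, 0, 0, 0, 0, 1, 0, 0, 0, 0, 0, 0, 1]' --grip_force 20

```text
t: 10.9
eef_pos: [0.5749, 0.3074, 0.2958]
tool_rot: [0.0, 0.995, 0.096, -0.0]
contact_force: [-0.1, 0.5, -2.2]
gripper_width: 0.537
grasp_force: 102.6
```

servo_tool --motion '[0, 0, 0, 0, 0, 0, 0.43, 0, 0, 0, 0, 0, 0, 0.43, 0, 0, 0, 0, 0, 0, 0.425]'

```text
t: 11.28
eef_pos: [0.5748, 0.3074, 0.2958]
tool_rot: [0.0, 0.995, 0.096, -0.0]
contact_force: [-0.0, 0.8, -2.5]
gripper_width: 0.58
grasp_force: 22.3
```

servo_tool --motion '[0, 0, 0, 0, 0, 0, 0.418, 0, 0, 0, 0, 0, 0, 0.418]'

```text
t: 11.52
eef_pos: [0.5752, 0.3075, 0.296]
tool_rot: [-0.0, 0.995, 0.096, 0.0]
contact_force: [1.7, -0.4, -1.8]
gripper_width: 0.583
grasp_force: 7.2
```

servo_tool --motion '[0, 0, 0, 0, 0, 0, 0.415, 0, 0, 0, 0, 0, 0, 0.415, 0, 0, 0, 0, 0, 0, 0.415]'

```text
t: 11.9
eef_pos: [0.575, 0.3076, 0.2963]
tool_rot: [-0.0, 0.995, 0.096, 0.0]
contact_force: [0.4, 0.4, 0.7]
gripper_width: 0.585
grasp_force: 0.0
```

```bash
python3 - <<'E'
from h import *
st()
b=snap("side","s5.png",(150,130,310,290),4)
E
```

```text
t 11.9 tcp [0.575  0.3076 0.2963] yaw 0.1928 w 0.585 F [0.4 0.4 0.7] q [-0.28  0.48 -0.43  1.6   0.22  1.11 -2.14]
```

View pics/s5.png

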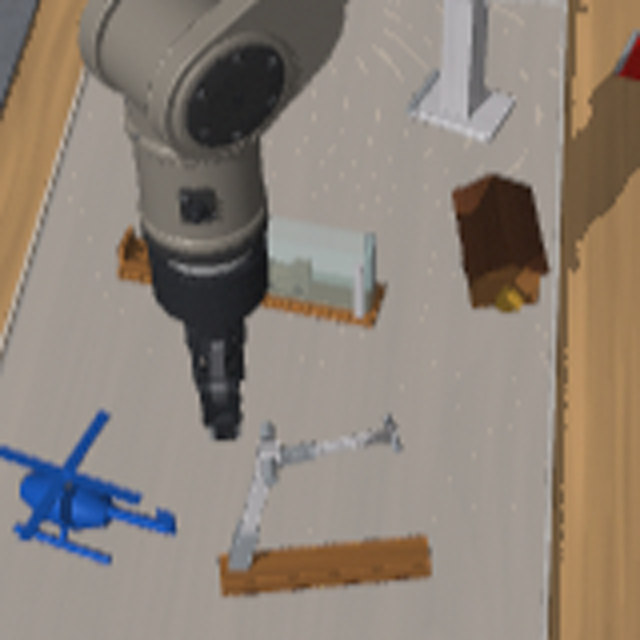

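The boom slipped out: its head is at about (217,241) and its tip is on the platform at (210,269). I let it settle and clear the view.

servo_tool --motion '[0, 1, 0, 0, 0, 0, 0.1, 0, 1, 0, 0, 0, 0, 0.1, 0, 1, 0, 0, 0, 0, 0.1, 0, 1, 0, 0, 0, 0, 0.1, 0, 1, 0, 0, 0, 0, 0.1]'

```text
t: 12.58
eef_pos: [0.5945, 0.2075, 0.296]
tool_rot: [0.0, 0.995, 0.096, 0.0]
contact_force: [0.6, 0.5, 1.1]
gripper_width: 0.9
grasp_force: 0.0
```

servo_tool --motion '[0, 1, 0, 0, 0, 0, 0.1, 0, 1, 0, 0, 0, 0, 0.1, 0, 1, 0, 0, 0, 0, 0.1, 0, 1, 0, 0, 0, 0, 0.1, 0, 1, 0, 0, 0, 0, 0.1]'

```text
t: 13.2
eef_pos: [0.6135, 0.1098, 0.2958]
tool_rot: [0.0, 0.995, 0.096, -0.0]
contact_force: [-0.0, 0.2, 0.8]
gripper_width: 0.901
grasp_force: 0.0
```

```bash
python3 - <<'E'
from h import *
st()
a=snap("top");b=snap("side")
for c in("top","side"):
    for n in ("boom","boom_tip"): print(c,n,[(np.round(d["uv"],1).tolist(),round(d["p"],2)) for d in bot.boxes_of(c,n)])
cv2.imwrite("pics/e_t.png",a);cv2.imwrite("pics/e_s.png",b)
def tile(im,x,y,w,h,s):
    o=cv2.resize(im[y:y+h,x:x+w],None,fx=s,fy=s,interpolation=cv2.INTER_LANCZOS4)
    for i in range(0,w,20): cv2.putText(o,str(x+i),(i*s,8),0,.3,(0,0,255),1)
    for i in range(10,h,10): cv2.putText(o,str(y+i)+"-",(0,i*s+3),0,.3,(0,0,255),1)
    return o
A=tile(a,170,145,80,75,5);B=tile(b,180,225,80,75,5)
cv2.imwrite("pics/e.png",np.hstack([A,B]))
E
```

```text
t 13.2 tcp [0.6135 0.1098 0.2958] yaw 0.1928 w 0.901 F [-0.   0.2  0.8] q [ 0.01  0.43 -0.39  1.67  0.18  1.08 -1.81]
top boom [([109.2, 174.7], 0.82), ([193.4, 192.4], 0.73), ([231.4, 188.8], 0.48)]
top boom_tip [([104.0, 180.2], 0.68), ([191.8, 189.5], 0.65)]
side boom [([206.9, 353.0], 0.68), ([241.2, 266.9], 0.49), ([238.5, 234.7], 0.42)]
side boom_tip [([210.9, 356.2], 0.82), ([234.2, 267.9], 0.62), ([229.5, 273.5], 0.48), ([235.3, 240.5], 0.44)]
```

View pics/e.png

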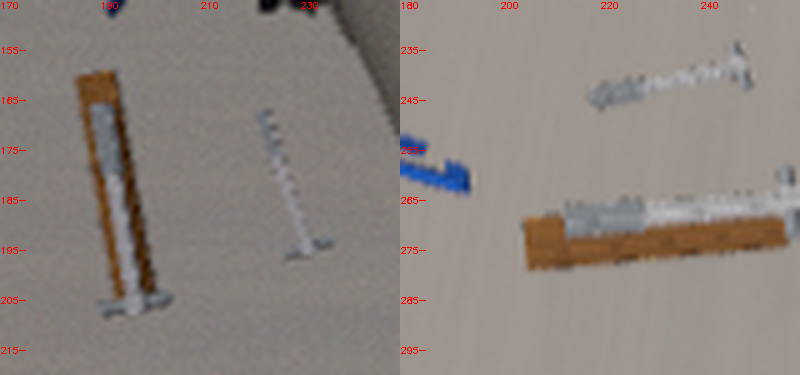

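The boom toppled back flat onto the platform, now reversed: its pin is at about (197,206) in the top view and its tip at about (191,166). I regrasp it there.

```bash
python3 - <<'E'
from h import *
P=px2w("top",(197.3,205.8),.031);Q=px2w("top",(190.6,165.6),.031);print(P,Q,np.linalg.norm(P-Q),np.arctan2(*(Q-P)[1::-1]),px2w("side",(258,265.7),.031))
e=px2w("top",(190.6,207),.031)-px2w("top",(204,204.6),.031);print("pin",np.arctan2(-e[0],e[1]))
P[2]=.2
to(P,.19)
E
```

```text
[0.42434905 0.27739266 0.031     ] [0.56544078 0.30314934 0.031     ] 0.1434234382196052 0.18056446538775522 [0.42521531 0.28091648 0.031     ]
pin 0.18543848587454229
t 13.5 tcp [0.613  0.1124 0.296 ] yaw 0.1943 w 0.902 F [-0.9  1.1 -0.1] q [ 0.01  0.43 -0.39  1.67  0.18  1.08 -1.81]
shift units [-7.66 -9.91  4.81] turn z units 0.03
```

servo_tool --motion '[-0.76, -1, 0.48, 0, 0, 0, 0.1, -0.76, -1, 0.48, 0, 0, 0, 0.1, -0.76, -1, 0.48, 0, 0, 0, 0.1, -0.76, -1, 0.48, 0, 0, 0, 0.1, -0.76, -1, 0.48, 0, 0, 0, 0.1]'

```text
t: 14.12
eef_pos: [0.5184, 0.1965, 0.2478]
tool_rot: [-0.0, 0.995, 0.097, 0.0]
contact_force: [-0.1, 0.1, 0.1]
gripper_width: 0.899
grasp_force: 0.0
```

servo_tool --motion '[-0.76, -1, 0.48, 0, 0, 0, 0.1, -0.76, -1, 0.48, 0, 0, 0, 0.1, -0.76, -1, 0.48, 0, 0, 0, 0.1, -0.76, -1, 0.48, 0, 0, 0, 0.1, -0.76, -1, 0.48, 0, 0, 0.06, 0.1]'

```text
t: 14.75
eef_pos: [0.4246, 0.2799, 0.1998]
tool_rot: [-0.0, 0.996, 0.093, 0.0]
contact_force: [0.3, 1.2, -0.5]
gripper_width: 0.903
grasp_force: 0.0
```

servo_tool --motion '[0, 0, 1, 0, 0, 0, 0.1, 0, 0, 1, 0, 0, 0, 0.1, 0, 0, 1, 0, 0, 0, 0.1, 0, 0, 0.5, 0, 0, 0, 0.1, 0, 0, 0, 0, 0, 0, 0.1]'

```text
t: 15.38
eef_pos: [0.4252, 0.2787, 0.1296]
tool_rot: [0.0, 0.996, 0.092, -0.001]
contact_force: [-0.2, 0.3, 0.2]
gripper_width: 0.898
grasp_force: 0.0
```

```bash
python3 - <<'E'
from h import *
to([.4247,.279,.0855],.185)
E
```

```text
t 15.375 tcp [0.4252 0.2787 0.1296] yaw 0.1849 w 0.898 F [-0.2  0.3  0.2] q [-0.36  0.49 -0.42  2.06  0.32  0.65 -2.38]
shift units [-0.02 -0.02  2.2 ] turn z units -0.0
```

servo_tool --motion '[0, 0, 1, 0, 0, 0, 0.1, 0, 0, 1, 0, 0, 0, 0.1, 0, 0, 0.15, 0, 0, 0, 0.3, 0, 0, 0, 0, 0, 0, 0.5, 0, 0, 0, 0, 0, 0, 0.5]' --grip_force 100

```text
t: 16.0
eef_pos: [0.4259, 0.2786, 0.0881]
tool_rot: [-0.0, 0.996, 0.092, 0.0]
contact_force: [-2.7, -1.4, 5.8]
gripper_width: 0.538
grasp_force: 101.5
```

servo_tool --motion '[0, 0, 0, 0, 0, 0, 0.5, 0, 0, 0, 0, 0, 0, 0.5]'

```text
t: 16.25
eef_pos: [0.4258, 0.2786, 0.088]
tool_rot: [-0.0, 0.996, 0.092, 0.0]
contact_force: [-2.2, -1.2, 6.2]
gripper_width: 0.544
grasp_force: 101.7
```

servo_tool --motion '[0, 0, -0.5, 0, 0, 0, 0.5, 0, 0, -0.5, 0, 0, 0, 0.5, 0, 0, -1, 0, 0, 0, 0.5, 0, 0, -1, 0, 0, 0, 0.5, 0, 0, -1, 0, 0, 0, 0.5]'

```text
t: 16.88
eef_pos: [0.4257, 0.2781, 0.1681]
tool_rot: [0.0, 0.996, 0.092, -0.0]
contact_force: [0.7, -0.6, -2.6]
gripper_width: 0.541
grasp_force: 102.6
```

servo_tool --motion '[0, 0, -1, 0, 0, 0, 0.5, 0, 0, -1, 0, 0, 0, 0.5, 0, 0, -1, 0, 0, 0, 0.5, 0, 0, -1, 0, 0, 0, 0.5, 0, 0, -1, 0, 0, 0, 0.5]'

```text
t: 17.5
eef_pos: [0.4254, 0.278, 0.268]
tool_rot: [0.0, 0.996, 0.092, -0.0]
contact_force: [0.7, 0.2, -2.2]
gripper_width: 0.542
grasp_force: 102.6
```

servo_tool --motion '[0, 0, -1, 0, 0, 0, 0.5, 0, 0, -1, 0, 0, 0, 0.5]'

```text
t: 17.75
eef_pos: [0.4253, 0.278, 0.308]
tool_rot: [0.0, 0.996, 0.092, -0.0]
contact_force: [0.4, 0.2, -2.0]
gripper_width: 0.539
grasp_force: 102.6
```

servo_tool --motion '[0, 0, 0, 0, 0, 0, 0.44, 0, 0, 0, 0, 0, 0, 0.435, 0, 0, 0, 0, 0, 0, 0.43, 0, 0, 0, 0, 0, 0, 0.43]'

```text
t: 18.25
eef_pos: [0.4256, 0.2782, 0.3062]
tool_rot: [0.0, 0.996, 0.092, -0.001]
contact_force: [0.4, -0.2, -3.2]
gripper_width: 0.572
grasp_force: 32.1
```

servo_tool --motion '[0, 0, 0, 0, 0, 0, 0.425, 0, 0, 0, 0, 0, 0, 0.423, 0, 0, 0, 0, 0, 0, 0.423, 0, 0, 0, 0, 0, 0, 0.423]'

```text
t: 18.75
eef_pos: [0.4259, 0.2784, 0.307]
tool_rot: [-0.0, 0.996, 0.092, 0.0]
contact_force: [0.2, -0.4, -2.9]
gripper_width: 0.576
grasp_force: 17.3
```

```bash
python3 - <<'E'
from h import *
p,R=st(); o=bot.get_obs(); print(o["grasp_force"])
g=p+R@[0,0,.054]
snap("side");print("pred pin",w2px("side",g),"tip",w2px("side",g-[0,0,.142]))
for n in("boom","boom_tip"):print([(np.round(d["uv"],1).tolist(),round(d["p"],2)) for d in bot.boxes_of("side",n)])
E
```

```text
t 18.75 tcp [0.4259 0.2784 0.307 ] yaw 0.1838 w 0.576 F [ 0.2 -0.4 -2.9] q [-0.27  0.24 -0.51  1.92  0.14  1.02 -2.22]
17.257451713085175
pred pin [259.60960942 220.42424442] tip [258.42364699 250.18121106]
[([209.5, 352.9], 0.95), ([277.5, 194.3], 0.71), ([258.8, 243.9], 0.41)]
[([212.2, 355.1], 0.71), ([256.9, 244.2], 0.7), ([216.8, 196.2], 0.61), ([234.5, 241.6], 0.43)]
```

servo_tool --motion '[0, 0, 0, 0, 0, 0, 0.4205, 0, 0, 0, 0, 0, 0, 0.4205, 0, 0, 0, 0, 0, 0, 0.4205, 0, 0, 0, 0, 0, 0, 0.4205]'

```text
t: 19.4
eef_pos: [0.4258, 0.2784, 0.3069]
tool_rot: [-0.0, 0.996, 0.092, 0.0]
contact_force: [-0.7, -0.8, -2.0]
gripper_width: 0.577
grasp_force: 12.1
```

servo_tool --motion '[0, 0, 0, 0, 0, 0, 0.44, 0, 0, 0, 0, 0, 0, 0.5, 0, 0, 0, 0, 0, 0, 0.5]' --grip_force 100

```text
t: 19.77
eef_pos: [0.4257, 0.2784, 0.3069]
tool_rot: [-0.0, 0.996, 0.092, 0.0]
contact_force: [0.5, 0.1, -2.4]
gripper_width: 0.54
grasp_force: 102.5
```

```bash
cat > ang.py <<'E'
# measure block lateral offset in side view: bright/steel pixels vs. predicted
from h import *
p,R=st(); g=p+R@[0,0,.054]
im=snap("side").astype(int); cv2.imwrite("pics/ang.png",im)
for l in (.03,.06,.08,.1,.11,.12,.13,.138,.15):
    u,v=w2px("side",g-[0,0,l]); u0=int(round(u)); row=im[int(round(v)),u0-10:u0+11]
    print(l,round(u,1),round(v,1),row.sum(1)//3, "sat",(row.max(1)-row.min(1))[::4])
E
python3 ang.py
```

```text
t 19.775 tcp [0.4257 0.2784 0.3069] yaw 0.1838 w 0.54 F [ 0.5  0.1 -2.4] q [-0.27  0.24 -0.51  1.92  0.14  1.02 -2.22]
0.03 259.4 227.1 [151 157 152 153 151 152 152 154  81  36  33  42  43  48  48  48  44  34
  84 151 151] sat [14 15  2  5  4 15]
0.06 259.1 233.6 [152 152 152 152 152 151 148 158 166 165 163 146 149 148 149 149 150 150
 150 150 151] sat [15 16  3 13 14 16]
0.08 259.0 237.8 [147 153 151 151 152 147 144 167 166 165 153 150 149 148 149 149 150 150
 150 150 151] sat [ 6 15  3 13 13 14]
0.1 258.8 241.9 [124 131 151 151 112 117 173 169 167 158 108 150 149 149 149 149 149 149
 150 150 151] sat [ 8  0  2 14 13 14]
0.11 258.7 243.9 [152 151 151 143 109 141 137 136 134 134 127 150 149 149 149 149 150 150
 150 155 150] sat [15  7  8 14 13 14]
0.12 258.7 245.9 [153 152 151 125 121 130 131 131 128 141 150 151 149 149 148 149 150 149
 150 151 150] sat [16  7  8 13 13 14]
0.13 258.6 247.9 [152 152 150 110 130 131 130 128 128 139 151 151 150 149 148 149 150 149
 150 150 150] sat [15  8  8 14 13 13]
0.138 258.5 249.4 [151 151 143 108 129 132 130 128 130 134 150 151 150 158 148 148 149 149
 150 150 150] sat [14  7  9 15 13 14]
0.15 258.4 251.7 [152 152 151 150 129 132 131 130 129 129 150 150 151 150 150 149 149 148
 149 150 151] sat [14  8  9 13 13 14][ WARN:0@1.279] global loadsave.cpp:1063 imwrite_ Unsupported depth image for selected encoder is fallbacked to CV_8U.
```

```bash
python3 - <<'E'
from h import *
a=cv2.imread("pics/a.png").astype(float)
sat=a.max(2)-a.min(2); cent=[];W=[]
pts=[]
for v in range(118,196):
    r=sat[v,255:300]; m=r>45
    if m.sum()<3: continue
    i=np.where(m)[0]; 
    def edge(k,d):
        s0,s1=r[k-d],r[k]; return k-d*(s1-45)/(s1-s0+1e-9)
    l=255+edge(i[0],1); q=255+edge(i[-1],-1)
    pts.append((v,l,q)); 
pts=np.array(pts); print(pts[::6].round(1).tolist(),pts[-4:].round(1).tolist())
sel=pts[(pts[:,2]-pts[:,1]>11)&(pts[:,2]-pts[:,1]<16)]
for z in(.013,):
    L=np.array([px2w("top",(l,v),z) for v,l,q in sel]);Rr=np.array([px2w("top",(q,v),z) for v,l,q in sel])
    M=(L+Rr)/2
    import numpy.polynomial.polynomial as P
    c=np.polyfit(M[:,0],M[:,1],1); res=M[:,1]-np.polyval(c,M[:,0]); k=abs(res)<.003
    c=np.polyfit(M[k,0],M[k,1],1);print("y=",c,"yaw",np.arctan(c[0]),"std",res[k].std(),k.sum(),"width",np.median(np.linalg.norm(L-Rr,axis=1)), "y@.5,.57,.65",np.polyval(c,[.5,.57,.65]))
print("ends",px2w("top",(282,pts[0,0]-.5),.02),px2w("top",(271,pts[-1,0]+.5),.013))
# side view base near bottom edge (z=.003,y=-.. +.023)
b=cv2.imread("pics/b.png").astype(float); sb=b.max(2)-b.min(2); E=[]
for u in range(184,242,3):
    col=sb[172:225,u]; i=np.where(col>45)[0]
    if len(i): 
        k=i[-1]; e=172+k+(col[k]-45)/(col[k]-col[k+1]+1e-9); E.append(px2w("side",(u,e),.003))
E=np.array(E);c=np.polyfit(E[:,0],E[:,1],1);r=E[:,1]-np.polyval(c,E[:,0]);print("side near edge",c,r.std(),np.polyval(c,[.5,.57,.65])-.023/np.cos(c[0]),E[:,0].min(),E[:,0].max())
E
```

```text
[[121.0, 278.3, 281.3], [127.0, 274.8, 286.2], [133.0, 273.9, 285.2], [139.0, 272.8, 284.4], [145.0, 276.5, 281.2], [151.0, 270.7, 278.6], [157.0, 269.7, 278.3], [164.0, 268.4, 277.0], [173.0, 267.2, 275.5], [179.0, 266.1, 274.3]] [[181.0, 270.8, 274.4], [182.0, 270.5, 274.2], [186.0, 265.0, 268.9], [187.0, 266.2, 276.2]]
y= [-0.16525461  0.10228815] yaw -0.16377446759707234 std 0.00046515435632057576 17 width 0.041961940840625406 y@.5,.57,.65 [ 0.01966085  0.00809303 -0.00512734]
ends [ 0.73269421 -0.01916798  0.02      ] [0.49192221 0.0187484  0.013     ]
side near edge [-0.16317271  0.12120643] 0.0006021223637984769 [ 0.01631046  0.00488837 -0.00816545] 0.5021042083075816 0.713418150303456
```

servo_tool --motion '[0, 0, -0.3, 0, 0, 0.77, 0.5, 0, 0, -0.3, 0, 0, 0.77, 0.5, 0, 0.4, 0, 0, 0, 0.77, 0.5, 0.5, 0.9, 0, 0, 0, 0, 0.5, 0.5, 0.9, 0, 0, 0, 0, 0.5]'

```text
t: 20.45
eef_pos: [0.4394, 0.2312, 0.3189]
tool_rot: [0.0, 0.997, -0.081, 0.0]
contact_force: [0.2, 0.1, -2.7]
gripper_width: 0.544
grasp_force: 102.6
```

servo_tool --motion '[0.5, 0.9, 0, 0, 0, 0, 0.5, 0.5, 0.9, 0, 0, 0, 0, 0.5, 0.5, 0.9, 0, 0, 0, 0, 0.5, 0.5, 0.9, 0, 0, 0, 0, 0.5, 0.5, 0.9, 0, 0, 0, 0, 0.5]'

```text
t: 21.08
eef_pos: [0.4742, 0.134, 0.3189]
tool_rot: [0.0, 0.997, -0.081, 0.0]
contact_force: [-0.0, 0.3, -1.9]
gripper_width: 0.539
grasp_force: 102.6
```

servo_tool --motion '[0.5, 0.9, 0, 0, 0, 0, 0.5, 0.5, 0.9, 0, 0, 0, 0, 0.5, 0.5, 0.9, 0, 0, 0, 0, 0.5, 0.5, 0.9, 0, 0, 0, 0, 0.5, 0.5, 0.6, 0, 0, 0, 0, 0.5]'

```text
t: 21.7
eef_pos: [0.51, 0.0427, 0.3189]
tool_rot: [0.0, 0.997, -0.082, -0.0]
contact_force: [-0.6, 0.1, -2.3]
gripper_width: 0.541
grasp_force: 102.6
```

servo_tool --motion '[0.3, 0.3, 0, 0, 0, 0, 0.5, 0, 0, 0, 0, 0, 0, 0.5]'

```text
t: 21.95
eef_pos: [0.515, 0.0367, 0.3188]
tool_rot: [-0.0, 0.997, -0.082, -0.0]
contact_force: [-0.2, 0.1, -2.5]
gripper_width: 0.539
grasp_force: 102.6
```

```bash
python3 - <<'E'
from h import *
to([.5148,.0151,.319],-.163)
E
python3 ang.py 2>/dev/null
```

```text
t 21.95 tcp [0.515  0.0367 0.3188] yaw -0.1633 w 0.539 F [-0.2  0.1 -2.5] q [ 0.05  0.22 -0.28  1.9   0.07  1.04 -1.99]
shift units [ 0.17  1.07 -0.01] turn z units -0.0
t 21.95 tcp [0.515  0.0367 0.3188] yaw -0.1633 w 0.539 F [-0.2  0.1 -2.5] q [ 0.05  0.22 -0.28  1.9   0.07  1.04 -1.99]
0.03 236.6 163.3 [149 149 148 149 112  42  41  41  42  44 106  83 149 148 148 149 149 149
 148 149 148] sat [15  5  6 15 16 14]
0.06 236.8 170.0 [148 148 148 158 149 149 147 178 174 173 121 158 149 148 149 150 150 148
 149 148 153] sat [14 14  2 15 14 18]
0.08 236.8 174.4 [148 148 148 148 148 150 173 177 176 187 124 149 148 149 150 150 153 149
 150 149 148] sat [13 14  3 13 17 14]
0.1 236.9 178.7 [147 152 148 148 148 149 133 162 165 121 120 148 149 150 150 149 148 159
 149 148 147] sat [13 14  7 14 13 13]
0.11 236.9 180.8 [148 148 148 148 141 139 138 137 136  87 142 149 150 159 150 149 149 150
 149 149 147] sat [13  9  8 16 15 13]
0.12 237.0 182.9 [147 147 148 147 134 138 137 136 143  72 149 148 149 150 150 148 149 150
 148 147 153] sat [14  4  8 15 15 16]
0.13 237.0 185.0 [151 149 147 149 142 138 137 136 156  99 148 149 150 149 149 148 149 150
 148 148 148] sat [ 8  2  9 15 16 13]
0.138 237.0 186.6 [160 159 160 159 148 138 138 136 113 131 153 151 151 150 142 142 149 148
 149 148 147] sat [ 3  7  6 13 15 14]
0.15 237.1 189.0 [160 161 161 161 155 153 149 143 131 161 161 161 161 161 135 139 124 146
 148 147 147] sat [ 2  3  3  3  8 15]
```

servo_tool --motion '[0.1, 0.55, 0, 0, 0, 0, 0.5, 0.1, 0.5, 0.5, 0, 0, 0, 0.5, 0, 0, 0.6, 0, 0, 0, 0.5, 0, 0, 0.5, 0, 0, 0, 0.5, 0, 0, 0, 0, 0, 0, 0.5]'

```text
t: 22.62
eef_pos: [0.5146, 0.0157, 0.2856]
tool_rot: [0.0, 0.997, -0.081, -0.001]
contact_force: [-1.1, 0.5, -1.7]
gripper_width: 0.539
grasp_force: 102.7
```

```bash
python3 - <<'E'
from h import *
to([.5148,.0151,.225],-.163)
im=snap("side","s6.png",(180,140,280,220),7.5)
E
```

```text
t 22.625 tcp [0.5146 0.0157 0.2856] yaw -0.1621 w 0.539 F [-1.1  0.5 -1.7] q [ 0.08  0.25 -0.27  1.94  0.08  0.97 -1.96]
shift units [0.02 0.03 3.03] turn z units 0.01
```

View pics/s6.png

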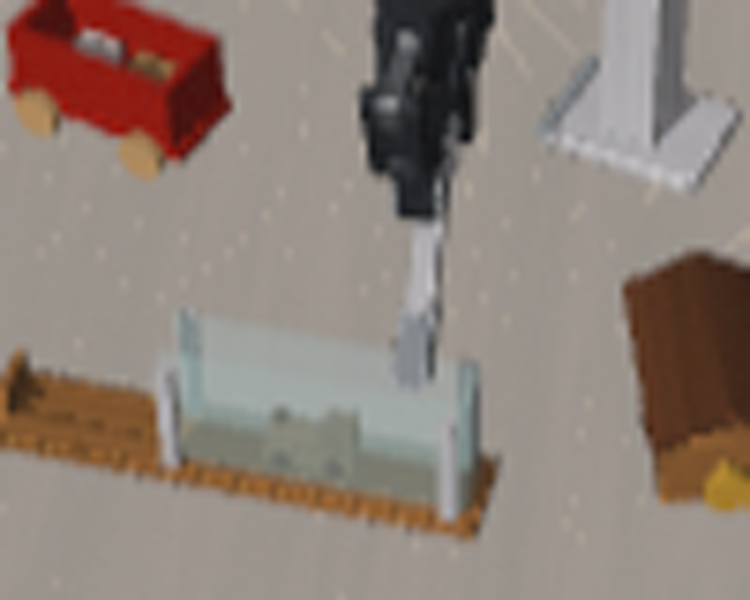

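The tip at about (235,191) sits midway between the tops of the far and near panes, behind the engine, which is at about (221,198). I go down.

servo_tool --motion '[0, 0, 0.6, 0, 0, 0, 0.5, 0, 0, 0.6, 0, 0, 0, 0.5, 0, 0, 0.6, 0, 0, 0, 0.5, 0, 0, 0.6, 0, 0, 0, 0.5, 0, 0, 0.6, 0, 0, 0, 0.5]'

```text
t: 23.3
eef_pos: [0.5152, 0.0154, 0.226]
tool_rot: [0.0, 0.997, -0.081, -0.0]
contact_force: [0.8, -0.6, -2.6]
gripper_width: 0.543
grasp_force: 102.7
```

servo_tool --motion '[0, 0, 0, 0, 0, 0, 0.5, 0, 0, 0, 0, 0, 0, 0.5]'

```text
t: 23.55
eef_pos: [0.5155, 0.0155, 0.2271]
tool_rot: [-0.0, 0.997, -0.081, 0.0]
contact_force: [0.2, 0.2, -2.0]
gripper_width: 0.538
grasp_force: 102.7
```

```bash
python3 - <<'E'
from h import *
to([.5148,.0151,.225],-.163)
E
```

```text
t 23.55 tcp [0.5155 0.0155 0.2271] yaw -0.1627 w 0.538 F [ 0.2  0.2 -2. ] q [ 0.07  0.32 -0.26  1.99  0.11  0.84 -1.99]
shift units [-0.03  0.02  0.11] turn z units 0.0
```

servo_tool --motion '[0.3, 0, 0.3, 0, 0, 0, 0.5, 0.4, 0, 0, 0, 0, 0, 0.5, 0.4, 0, 0, 0, 0, 0, 0.5, 0.4, 0, 0, 0, 0, 0, 0.5, 0.4, 0, 0, 0, 0, 0, 0.5]'

```text
t: 24.18
eef_pos: [0.5533, 0.0092, 0.2209]
tool_rot: [0.0, 0.997, -0.081, -0.0]
contact_force: [-0.2, -0.4, -2.7]
gripper_width: 0.537
grasp_force: 102.7
```

servo_tool --motion '[0.4, 0, 0, 0, 0, 0, 0.5, 0.4, 0, 0, 0, 0, 0, 0.5, 0.4, 0, 0, 0, 0, 0, 0.5, 0.4, 0, 0, 0, 0, 0, 0.5, 0.4, 0, 0, 0, 0, 0, 0.5]'

```text
t: 24.8
eef_pos: [0.5927, 0.0027, 0.2209]
tool_rot: [0.0, 0.997, -0.081, -0.0]
contact_force: [-1.0, -0.0, -1.8]
gripper_width: 0.535
grasp_force: 102.8
```

servo_tool --motion '[0.4, 0, 0, 0, 0, 0, 0.5, 0.4, 0, 0, 0, 0, 0, 0.5, 0.4, 0, 0, 0, 0, 0, 0.5, 0, 0, 0, 0, 0, 0, 0.5]'

```text
t: 25.3
eef_pos: [0.6166, -0.0013, 0.2209]
tool_rot: [-0.0, 0.997, -0.081, 0.0]
contact_force: [0.2, -0.0, -2.1]
gripper_width: 0.54
grasp_force: 102.7
```

```bash
cat > eng.py <<'E'
from h import *
T=np.array([.576,.005]);ex=np.array([.9866,-.163]);ey=np.array([.163,.9866])
p,R=st(); d=p[:2]-T; print("pin in tunnel",d@ex,d@ey)
for c in("side","top"):
    snap(c)
    for n in("engine","boom_tip"):
        for d in bot.boxes_of(c,n)[:3]:
            w=px2w(c,d["uv"],.028)[:2]-T; print(c,n,np.round(d["uv"],1),round(d["p"],2),"tunnel",(w@ex).round(4),(w@ey).round(4))
E
python3 eng.py
```

```text
t 25.3 tcp [ 0.6166 -0.0013  0.2209] yaw -0.163 w 0.54 F [ 0.2 -0.  -2.1] q [ 0.07  0.48 -0.23  1.76  0.13  0.91 -1.95]
pin in tunnel 0.041057596611517526 0.0003981074491402779
side engine [208.1 181.1] 0.71 tunnel 0.0712 -0.0687
side boom_tip [207.7 350.7] 0.92 tunnel -0.1237 0.5474
side boom_tip [208.3 169. ] 0.63 tunnel 0.0899 -0.1298
top boom_tip [107.  179.9] 0.61 tunnel -0.1586 0.5713
```

```bash
cat > prof.py <<'E'
from h import *
import sys
T=np.array([.576,.005]);ex=np.array([.9866,-.163]);ey=np.array([.163,.9866])
b=cv2.imread("pics/b.png").astype(int); im=snap("side").astype(int)
for x in np.arange(-.075,.15,.006):
    o=[]
    for z in (.024,.034):
        P=T+ex*x+ey*.0085; u,v=np.round(w2px("side",(P[0],P[1],z))).astype(int); o.append((b[v,u].tolist(),im[v,u].tolist(),int(abs(b[v,u]-im[v,u]).sum())))
    print(round(x,3),o)
E
python3 prof.py
```

```text
-0.075 [([97, 104, 103], [102, 109, 107], 14), ([102, 110, 105], [108, 114, 110], 15)]
-0.069 [([165, 162, 164], [170, 167, 170], 16), ([165, 162, 165], [171, 168, 171], 18)]
-0.063 [([136, 141, 142], [141, 146, 147], 15), ([138, 141, 142], [144, 147, 147], 17)]
-0.057 [([107, 119, 120], [112, 124, 125], 15), ([110, 120, 119], [115, 125, 124], 15)]
-0.051 [([107, 118, 119], [112, 124, 124], 16), ([119, 128, 123], [125, 134, 128], 17)]
-0.045 [([107, 119, 119], [112, 123, 124], 14), ([118, 126, 122], [121, 130, 126], 11)]
-0.039 [([107, 119, 120], [111, 123, 124], 12), ([110, 120, 119], [115, 125, 124], 15)]
-0.033 [([107, 118, 118], [112, 123, 123], 15), ([119, 128, 124], [124, 132, 128], 13)]
-0.027 [([108, 119, 119], [111, 123, 122], 10), ([117, 125, 121], [122, 131, 127], 17)]
-0.021 [([119, 130, 129], [112, 124, 124], 18), ([117, 127, 125], [118, 128, 126], 3)]
-0.015 [([116, 126, 125], [112, 123, 123], 9), ([115, 125, 123], [129, 138, 131], 35)]
-0.009 [([113, 122, 121], [111, 123, 123], 5), ([116, 126, 123], [121, 130, 127], 13)]
-0.003 [([118, 131, 129], [111, 123, 124], 20), 
[... 1413 characters left out ...]
]
0.099 [([45, 82, 123], [110, 154, 185], 199), ([44, 81, 123], [113, 167, 212], 244)]
0.105 [([44, 83, 125], [65, 104, 141], 58), ([45, 81, 122], [46, 84, 126], 8)]
0.111 [([46, 84, 125], [47, 86, 130], 8), ([43, 81, 121], [47, 85, 126], 13)]
0.117 [([45, 83, 124], [48, 87, 129], 12), ([44, 80, 120], [45, 84, 124], 9)]
0.123 [([44, 81, 122], [47, 85, 128], 13), ([45, 82, 121], [46, 85, 126], 9)]
0.129 [([45, 82, 122], [47, 86, 127], 11), ([43, 78, 117], [45, 81, 122], 10)]
0.135 [([45, 82, 122], [47, 85, 127], 10), ([32, 53, 78], [33, 56, 82], 8)]
0.141 [([30, 53, 77], [31, 55, 81], 7), ([28, 45, 65], [29, 47, 67], 5)]
0.147 [([27, 44, 65], [27, 46, 66], 3), ([29, 51, 75], [32, 53, 78], 8)]
```

servo_tool --motion '[0.35, 0, 0, 0, 0, 0, 0.5, 0.35, 0, 0, 0, 0, 0, 0.5, 0.3, 0, 0, 0, 0, 0, 0.5, 0, 0, 0, 0, 0, 0, 0.5, 0, 0, 0, 0, 0, 0, 0.5]'

```text
t: 26.28
eef_pos: [0.6356, -0.0044, 0.2208]
tool_rot: [0.0, 0.997, -0.081, -0.0]
contact_force: [0.1, -0.2, -2.3]
gripper_width: 0.537
grasp_force: 102.7
```

servo_tool --motion '[-0.3, 0, 0, 0, 0, 0, 0.5, -0.4, 0, 0, 0, 0, 0, 0.5, -0.3, 0, 0, 0, 0, 0, 0.5, 0, 0, 0, 0, 0, 0, 0.5]'

```text
t: 26.78
eef_pos: [0.6153, -0.001, 0.221]
tool_rot: [0.0, 0.997, -0.081, -0.0]
contact_force: [0.4, -0.5, -2.6]
gripper_width: 0.539
grasp_force: 102.7
```

```bash
python3 eng.py; python3 prof.py | tail -18
```

```text
t 26.775 tcp [ 0.6153 -0.001   0.221 ] yaw -0.1623 w 0.539 F [ 0.4 -0.5 -2.6] q [ 0.07  0.48 -0.23  1.77  0.13  0.91 -1.95]
pin in tunnel 0.03974942556557199 0.0005271692042826759
side boom_tip [209.2 353.6] 0.65 tunnel -0.1301 0.5541
side boom_tip [236.6 239.9] 0.56 tunnel -0.1017 0.1653
side boom_tip [208.3 180. ] 0.47 tunnel 0.0722 -0.0743
top boom_tip [110.9 173.9] 0.93 tunnel -0.1355 0.562
top boom_tip [225.2 181.6] 0.43 tunnel -0.0935 0.1631
0.045 [([107, 118, 118], [114, 123, 121], 15), ([120, 128, 123], [133, 133, 121], 20)]
0.051 [([107, 118, 118], [125, 129, 120], 31), ([116, 124, 120], [134, 133, 121], 28)]
0.057 [([107, 118, 118], [120, 126, 122], 25), ([118, 132, 135], [133, 133, 120], 31)]
0.063 [([114, 130, 137], [119, 132, 134], 10), ([125, 136, 135], [127, 137, 132], 6)]
0.069 [([165, 163, 166], [172, 170, 172], 20), ([166, 164, 166], [173, 170, 173], 20)]
0.075 [([146, 149, 158], [151, 155, 163], 16), ([47, 81, 121], [47, 62, 76], 64)]
0.081 [([46, 84, 126], [103, 140, 173], 160), ([45, 83, 125], [61, 88, 111], 35)]
0.087 [([46, 85, 127], [64, 95, 125], 30), ([45, 82, 122], [87, 128, 164], 130)]
0.093 [([47, 86, 127], [79, 116, 152], 87), ([45, 82, 122], [89, 129, 165], 134)]
0.099 [([45, 82, 123], [112, 152, 184], 198), ([44, 81, 123], [112, 166, 211], 241)]
0.105 [([44, 83, 125], [88, 128, 163], 127), ([45, 81, 122], [100, 146, 186], 184)]
0.111 [([46, 84, 125], [80, 119, 152], 96), ([43, 81, 121], [93, 137, 175], 160)]
0.117 [([45, 83, 124], [82, 121, 157], 108), ([44, 80, 120], [93, 138, 175], 162)]
0.123 [([44, 81, 122], [76, 114, 150], 93), ([45, 82, 121], [70, 114, 155], 91)]
0.129 [([45, 82, 122], [46, 86, 127], 10), ([43, 78, 117], [43, 80, 121], 6)]
0.135 [([45, 82, 122], [44, 84, 126], 7), ([32, 53, 78], [34, 56, 81], 8)]
0.141 [([30, 53, 77], [32, 56, 81], 9), ([28, 45, 65], [29, 46, 67], 4)]
0.147 [([27, 44, 65], [26, 46, 66], 4), ([29, 51, 75], [32, 53, 78], 8)]
```

```bash
python3 - <<'E'
from fit import *
T,S="top","side"
A=[(S,(.024,.016,.177),(260,124)),(S,(.024,-.016,.177),(264.4,119.6)),(S,(-.024,-.016,.177),(274,122.4)),(S,(-.024,.016,.177),(269.4,128))]
B=[(T,(.045,.032,.008),(342.6,190)),(T,(.045,-.032,.008),(359,197.4)),(T,(-.045,.032,.008),(334.4,212)),(T,(-.045,-.032,.008),(350,220)),(S,(.045,.032,.008),(252.6,157)),(S,(-.045,.032,.008),(271.4,165.6)),(S,(-.045,-.032,.008),(279,155))]
fit(A,[.43,-.25,-.4]);p=fit(A+B,[.43,-.25,-.4])
# top edge fit: base minAreaRect by brightness
a=cv2.imread("pics/a.png").astype(int);
print("top arm tips pred",[np.round(w2px(T,pose(p,q)),1).tolist() for q in [(.024,.016,.177),(.024,-.016,.177),(-.024,-.016,.177),(-.024,.016,.177)]])
E
```

```text
[ 0.4321 -0.2409 -0.5141]
   side (0.024, 0.016, 0.177) [-0.9 -0.6]
   side (0.024, -0.016, 0.177) [-0.6 -0.6]
   side (-0.024, -0.016, 0.177) [0.8 1.2]
   side (-0.024, 0.016, 0.177) [0.7 0.2]
[ 0.432  -0.2484 -0.4318]
   side (0.024, 0.016, 0.177) [-0.7 -1.4]
   side (0.024, -0.016, 0.177) [-1.  -1.7]
   side (-0.024, -0.016, 0.177) [ 0.8 -0.4]
   side (-0.024, 0.016, 0.177) [ 1.4 -1.3]
   top (0.045, 0.032, 0.008) [-0.1 -0.3]
   top (0.045, -0.032, 0.008) [-0.3 -0.1]
   top (-0.045, 0.032, 0.008) [-2.2  0.5]
   top (-0.045, -0.032, 0.008) [-1.6  0.1]
   side (0.045, 0.032, 0.008) [-1.  -0.1]
   side (-0.045, 0.032, 0.008) [ 0.4 -0.8]
   side (-0.045, -0.032, 0.008) [0.2 0.1]
top arm tips pred [[358.1, 194.5], [367.3, 198.9], [361.1, 212.8], [351.8, 208.4]]
```

servo_tool --motion '[0, 0, -0.8, 0, 0, 0, 0.5, 0, 0, -1, 0, 0, 0, 0.5, 0, 0, -1, 0, 0, 0, 0.5, 0, 0, -1, 0, 0, 0, 0.5, 0, 0, -1, 0, 0, 0, 0.5]'

```text
t: 27.75
eef_pos: [0.6161, -0.001, 0.3189]
tool_rot: [-0.0, 0.997, -0.081, 0.001]
contact_force: [-0.9, 0.3, -2.2]
gripper_width: 0.541
grasp_force: 102.8
```

servo_tool --motion '[0, 0, -1, 0, 0, 0, 0.5, 0, 0, -1, 0, 0, 0, 0.5, 0, 0, -1, 0, 0, 0, 0.5, -0.2, 0.4, -1, 0, 0, 0, 0.5, -0.3, 0.6, -0.5, 0, 0, 0, 0.5]'

```text
t: 28.38
eef_pos: [0.6027, -0.0197, 0.4089]
tool_rot: [-0.0, 0.997, -0.081, 0.001]
contact_force: [-0.5, -0.8, -3.6]
gripper_width: 0.539
grasp_force: 102.8
```

servo_tool --motion '[-0.5, 0.98, 0, 0, 0, 0, 0.5, -0.5, 0.98, 0, 0, 0, 0, 0.5, -0.5, 0.98, 0, 0, 0, 0, 0.5, -0.5, 0.98, 0, 0, 0, 0, 0.5, -0.5, 0.98, 0, 0, 0, 0, 0.5]'

```text
t: 29.0
eef_pos: [0.5362, -0.1094, 0.4064]
tool_rot: [0.0, 0.997, -0.082, -0.0]
contact_force: [-0.3, 0.3, -2.2]
gripper_width: 0.542
grasp_force: 102.8
```

servo_tool --motion '[-0.5, 0.98, 0, 0, 0, 0, 0.5, -0.5, 0.98, 0, 0, 0, 0, 0.5, -0.5, 0.98, 0, 0, 0, 0, 0.5, -0.5, 0.98, 0, 0, 0, 0, 0.5, -0.5, 0.98, 0, 0, 0, 0, 0.5]'

```text
t: 29.62
eef_pos: [0.4708, -0.1977, 0.4065]
tool_rot: [-0.0, 0.997, -0.082, -0.0]
contact_force: [0.6, -1.5, -2.3]
gripper_width: 0.539
grasp_force: 102.8
```

servo_tool --motion '[-0.5, 0.98, 0, 0, 0, 0.5, 0.5, -0.5, 0.8, 0, 0, 0, 0.6, 0.5, -0.4, 0.5, 0, 0, 0, 0.6, 0.5, 0, 0, 0, 0, 0, 0, 0.5]'

```text
t: 30.12
eef_pos: [0.4337, -0.2354, 0.4068]
tool_rot: [0.0, 0.978, -0.209, -0.0]
contact_force: [1.2, 0.8, -0.9]
gripper_width: 0.539
grasp_force: 102.8
```

```bash
python3 - <<'E'
from h import *
to([.432,-.2485,.4],-.42)
E
python3 ang.py 2>/dev/null
```

```text
t 30.125 tcp [ 0.4337 -0.2354  0.4068] yaw -0.4214 w 0.539 F [ 1.2  0.8 -0.9] q [ 0.43  0.09 -0.07  1.84  0.01  1.21 -1.63]
shift units [0.19 0.63 0.34] turn z units -0.01
t 30.125 tcp [ 0.4337 -0.2354  0.4068] yaw -0.4214 w 0.539 F [ 1.2  0.8 -0.9] q [ 0.43  0.09 -0.07  1.84  0.01  1.21 -1.63]
0.03 267.9 91.7 [127 128 129 129 110 109  90  92 114 106  95  80 123 128 127 128 129 128
 128 128 129] sat [75 41  4 69 76 75]
0.06 267.6 98.9 [110 113 112 109 113 117 117 177 172 179  80 115 112 110 108 109 111 112
 113 116 119] sat [65 69  3 65 66 71]
0.08 267.4 103.7 [112 113 113 112 112 117 122 179 174 181  83 113 113 114 116 117 118 118
 117 114 116] sat [68 67  3 68 71 69]
0.1 267.1 108.3 [115 113 112 112 115 116 140 134 158 151  86 102 118 120 119 119 120 122
 123 120 117] sat [68 68  5 70 72 70]
0.11 267.0 110.6 [115 113 112 111 116 132 135 134 133  83  79 118 117 116 118 121 122 123
 124 120 119] sat [70 67  9 70 73 71]
0.12 266.9 112.8 [114 112 111 113 117 139 135 134 141  64 102 120 116 113 116 120 123 124
 124 119 118] sat [68 67  9 69 75 70]
0.13 266.8 115.1 [114 111 110 113 118 135 135 134 128  65 117 122 116 113 111 114 119 118
 117 118 120] sat [69 50  7 71 70 72]
0.138 266.7 116.9 [114 111 109 114 131 136 136 134  87  79 123 123 118 115 112 115 116 117
 117 119 122] sat [68 18  5 70 69 73]
0.15 266.6 119.5 [113 111 110 116 121 129 153 161 140 129 126 124 120 117 115 116 121 120
 121 123 125] sat [67 74  5 71 59 75]
```

servo_tool --motion '[0.2, 0.63, 0.3, 0, 0, 0, 0.5, 0, 0, 0.2, 0, 0, 0, 0.5, 0, 0, 0, 0, 0, 0, 0.5]'

```text
t: 30.55
eef_pos: [0.4335, -0.2473, 0.3961]
tool_rot: [-0.0, 0.978, -0.207, -0.001]
contact_force: [0.6, 0.1, -2.3]
gripper_width: 0.538
grasp_force: 102.8
```

```bash
python3 - <<'E'
from h import *
p,R=st()
im=snap("side"); t=snap("top")
A=cv2.resize(im[78:173,235:300],None,fx=6,fy=6,interpolation=cv2.INTER_CUBIC)
B=cv2.resize(t[175:230,325:380],None,fx=6,fy=6,interpolation=cv2.INTER_CUBIC)
c=np.zeros((570,720+10,3),np.uint8);c[:,:390]=A;c[:330,395:725]=B
cv2.imwrite("pics/g.png",c)
E
```

```text
t 30.55 tcp [ 0.4335 -0.2473  0.3961] yaw -0.4175 w 0.538 F [ 0.6  0.1 -2.3] q [ 0.45  0.11 -0.06  1.84  0.01  1.19 -1.6 ]
```

View pics/g.png

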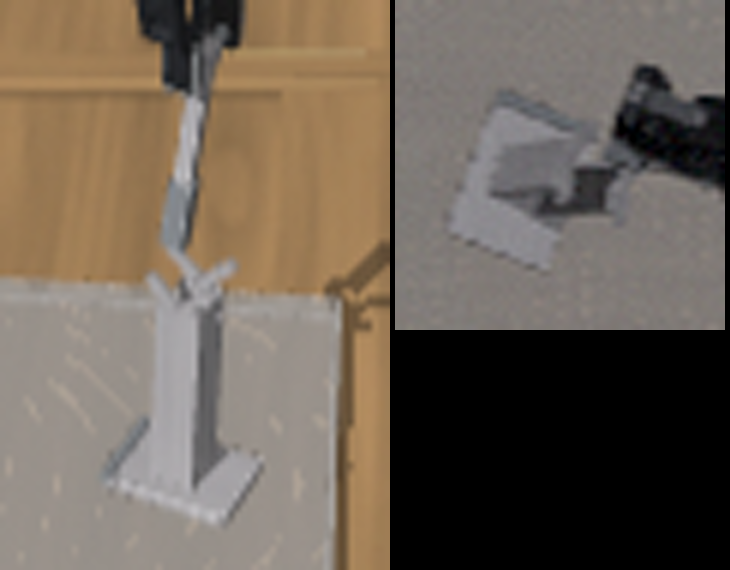

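The side view shows the tip at about (264,119), over the gap between the V arms (centred at about (267,123)) and leaning slightly to gate +x, as expected. A 2 mm correction, then I go down.

servo_tool --motion '[0, 0.1, 0.3, 0, 0, 0, 0.5, 0, 0, 0.6, 0, 0, 0, 0.5, 0, 0, 0.7, 0, 0, 0, 0.5, 0, 0, 0.7, 0, 0, 0, 0.5, 0, 0, 0.2, 0, 0, 0, 0.5]'

```text
t: 31.28
eef_pos: [0.4322, -0.2489, 0.3454]
tool_rot: [-0.0, 0.978, -0.207, -0.001]
contact_force: [-0.8, 0.8, -3.1]
gripper_width: 0.541
grasp_force: 102.8
```

```bash
python3 - <<'E'
from h import *
for i in range(1): to([.4325,-.249,.24],-.42)
print(np.round(bot.get_obs()["torque"],2))
E
```

```text
t 31.275 tcp [ 0.4322 -0.2489  0.3454] yaw -0.4176 w 0.541 F [-0.8  0.8 -3.1] q [ 0.45  0.15 -0.06  1.91  0.01  1.08 -1.6 ]
shift units [ 0.03 -0.    5.27] turn z units 0.02
[ 0.    0.08 -0.01]
```

servo_tool --motion '[0, 0, 0.7, 0, 0, 0, 0.5, 0, 0, 0.8, 0, 0, 0, 0.5, 0, 0, 0.8, 0, 0, 0, 0.5, 0, 0, 0.8, 0, 0, 0, 0.5, 0, 0, 0.8, 0, 0, 0, 0.5]'

```text
t: 31.9
eef_pos: [0.4327, -0.2492, 0.2677]
tool_rot: [-0.0, 0.978, -0.207, -0.0]
contact_force: [-0.8, -1.0, -2.5]
gripper_width: 0.54
grasp_force: 102.8
```

servo_tool --motion '[0, 0, 0.6, 0, 0, 0, 0.5, 0, 0, 0.3, 0, 0, 0, 0.5, 0, 0, 0, 0, 0, 0, 0.5]'

```text
t: 32.28
eef_pos: [0.4328, -0.2492, 0.2506]
tool_rot: [-0.0, 0.978, -0.207, -0.0]
contact_force: [0.6, 0.1, -2.1]
gripper_width: 0.534
grasp_force: 102.8
```

```bash
python3 - <<'E'
from h import *
to([.4325,-.249,.2235],-.42)
E
python3 ang.py 2>/dev/null|head -4
```

```text
t 32.275 tcp [ 0.4328 -0.2492  0.2506] yaw -0.4177 w 0.534 F [ 0.6  0.1 -2.1] q [ 0.45  0.26 -0.06  2.02  0.02  0.87 -1.61]
shift units [-0.02 -0.    1.36] turn z units 0.02
t 32.275 tcp [ 0.4328 -0.2492  0.2506] yaw -0.4177 w 0.534 F [ 0.6  0.1 -2.1] q [ 0.45  0.26 -0.06  2.02  0.02  0.87 -1.61]
0.03 266.7 125.0 [128 130 142 169 110  40  37  32  52 103  79  82 100 101 108 115 124 126
 126 128 130] sat [43  2  3  1 73 77]
0.06 266.4 131.3 [145 145 145 154 147 168 166 167 169 170 170 166 115  99  99 118 136 156
```

servo_tool --motion '[0, 0, 0.5, 0, 0, 0, 0.5, 0, 0, 0.5, 0, 0, 0, 0.5, 0, 0, 0.1, 0, 0, 0, 0.5, 0, 0, 0, 0, 0, 0, 0.5]'

```text
t: 32.83
eef_pos: [0.434, -0.2498, 0.2294]
tool_rot: [0.0, 0.978, -0.207, 0.001]
contact_force: [4.8, -3.7, -0.4]
gripper_width: 0.542
grasp_force: 103.0
```

servo_tool --motion '[0, 0, 0.1, 0, 0, 0, 0.5, 0, 0, 0, 0, 0, 0, 0.5]'

```text
t: 33.08
eef_pos: [0.4345, -0.2501, 0.2284]
tool_rot: [0.001, 0.978, -0.207, 0.002]
contact_force: [3.8, -2.5, 4.9]
gripper_width: 0.538
grasp_force: 103.4
```

servo_tool --motion '[0, 0, 0.1, 0, 0, 0, 0.5, 0, 0, 0, 0, 0, 0, 0.5]'

```text
t: 33.33
eef_pos: [0.4353, -0.2506, 0.2271]
tool_rot: [0.001, 0.978, -0.207, 0.004]
contact_force: [4.9, -4.1, 7.1]
gripper_width: 0.54
grasp_force: 103.6
```

servo_tool --motion '[0.15, 0, 0, 0, 0, 0, 0.5, 0, 0, 0, 0, 0, 0, 0.5]'

```text
t: 33.58
eef_pos: [0.436, -0.2509, 0.2268]
tool_rot: [0.0, 0.978, -0.207, 0.001]
contact_force: [-3.1, -0.3, 15.6]
gripper_width: 0.537
grasp_force: 104.2
```

servo_tool --motion '[0, 0, 0.1, 0, 0, 0, 0.5, 0, 0, 0, 0, 0, 0, 0.5]'

```text
t: 33.83
eef_pos: [0.4361, -0.251, 0.2263]
tool_rot: [0.0, 0.978, -0.207, 0.001]
contact_force: [-7.6, 2.2, 30.1]
gripper_width: 0.54
grasp_force: 105.3
```

servo_tool --motion '[-0.05, 0, -0.13, 0, 0, 0, 0.5, 0, 0, 0, 0, 0, 0, 0.44, 0, 0, 0, 0, 0, 0, 0.425, 0, 0, 0, 0, 0, 0, 0.42, 0, 0, 0, 0, 0, 0, 0.42]'

```text
t: 34.45
eef_pos: [0.4356, -0.2505, 0.2265]
tool_rot: [0.0, 0.978, -0.207, 0.001]
contact_force: [2.3, -1.4, 6.5]
gripper_width: 0.578
grasp_force: 11.6
```

servo_tool --motion '[0, 0, 0, 0, 0, 0, 0.415, 0, 0, 0, 0, 0, 0, 0.41, 0, 0, 0, 0, 0, 0, 0.4]'

```text
t: 34.83
eef_pos: [0.4337, -0.2495, 0.2248]
tool_rot: [-0.0, 0.978, -0.207, -0.001]
contact_force: [-0.5, 0.7, 0.4]
gripper_width: 0.601
grasp_force: 0.0
```

servo_tool --motion '[0, 0, 0, 0, 0, 0, 0.35, 0, 0, 0, 0, 0, 0, 0.25, 0, 0, 0, 0, 0, 0, 0.15, 0, 0, 0, 0, 0, 0, 0.1, 0, 0, 0, 0, 0, 0, 0.1]'

```text
t: 35.45
eef_pos: [0.4346, -0.25, 0.2255]
tool_rot: [-0.0, 0.978, -0.207, -0.0]
contact_force: [0.4, -0.5, -0.7]
gripper_width: 0.907
grasp_force: 0.0
```

servo_tool --motion '[0, 0, -0.5, 0, 0, 0, 0.1, 0, 0, -1, 0, 0, 0, 0.1, 0, 0, -1, 0, 0, 0, 0.1, 0, 0, -1, 0, 0, 0, 0.1, 0, 0, -1, 0, 0, 0, 0.1]'

```text
t: 36.08
eef_pos: [0.4346, -0.25, 0.3169]
tool_rot: [0.0, 0.978, -0.207, 0.0]
contact_force: [-0.0, 0.4, 0.1]
gripper_width: 0.9
grasp_force: 0.0
```

servo_tool --motion '[0, 0.5, -1, 0, 0, 0, 0.1, 0, 1, -1, 0, 0, 0, 0.1, 0, 1, -1, 0, 0, 0, 0.1, 0, 1, 0, 0, 0, 0, 0.1, 0, 1, 0, 0, 0, 0, 0.1]'

```text
t: 36.7
eef_pos: [0.3978, -0.3329, 0.3766]
tool_rot: [0.0, 0.978, -0.207, 0.001]
contact_force: [0.2, -0.0, -0.0]
gripper_width: 0.899
grasp_force: 0.0
```

servo_tool --motion '[0, 1, 0, 0, 0, 0, 0.1, 0, 1, 0, 0, 0, 0, 0.1, 0, 1, 0, 0, 0, 0, 0.1, 0, 1, 0, 0, 0, 0, 0.1, 0, 1, 0, 0, 0, 0, 0.1]'

```text
t: 37.33
eef_pos: [0.3572, -0.4242, 0.3763]
tool_rot: [0.0, 0.978, -0.207, 0.0]
contact_force: [-0.2, 0.6, -0.0]
gripper_width: 0.899
grasp_force: 0.0
```

```bash
python3 - <<'E'
from h import *
st()
a0=cv2.imread("pics/a.png").astype(int);b0=cv2.imread("pics/b.png").astype(int)
a=snap("top").astype(int);b=snap("side").astype(int)
cv2.imwrite("pics/f_t.png",a.astype(np.uint8));cv2.imwrite("pics/f_s.png",b.astype(np.uint8))
seat=np.array([.432,-.2485,.168]); yv=np.array([.41,.91,0])
print("seat side",w2px("side",seat),"ends",w2px("side",seat+.025*yv),w2px("side",seat-.025*yv),"top",w2px("top",seat),w2px("top",seat+.025*yv),w2px("top",seat-.025*yv))
for c in("top","side"):
    for n in("boom","boom_tip","engine","helicopter","wagon","music_box"): print(c,n,[(np.round(d["uv"],1).tolist(),round(d["p"],2)) for d in bot.boxes_of(c,n)][:4])
for nm,d,(x,y,w,h) in (("top",abs(a-a0).sum(2),(330,183,50,42)),("side",abs(b-b0).sum(2),(245,112,40,60))):
    print(nm)
    for r in d[y:y+h:2,x:x+w]: print("".join(" .:*#"[min(4,v//35)] for v in r))
E
python3 prof.py|tail -15|cut -c1-200
```

```text
t 37.325 tcp [ 0.3572 -0.4242  0.3763] yaw -0.4177 w 0.899 F [-0.2  0.6 -0. ] q [ 0.69  0.21  0.08  1.76 -0.02  1.16 -1.21]
seat side [266.94336621 124.81278986] ends [263.81237576 128.55330478] [270.01920723 121.13816056] top [358.46416116 203.75068712] [351.26605463 200.44700555] [365.66413172 207.05522421]
top boom [([108.7, 177.4], 0.82), ([355.5, 202.0], 0.59), ([225.7, 176.1], 0.53)]
top boom_tip [([110.7, 173.7], 0.91), ([358.0, 205.1], 0.49)]
top engine [([279.4, 135.5], 0.56)]
top helicopter [([199.4, 121.5], 0.79)]
top wagon [([338.9, 129.1], 0.59), ([278.3, 156.2], 0.34)]
top music_box [([285.5, 216.0], 0.91)]
side boom [([208.2, 354.2], 0.76)]
side boom_tip [([209.8, 355.9], 0.71), ([265.7, 128.7], 0.37)]
side engine [([194.2, 194.4], 0.55)]
side helicopter [([164.7, 255.3], 0.86)]
side wagon [([196.8, 151.2], 0.81)]
side music_box [([273.5, 191.6], 0.68)]
top
                                                  
                                                  
                                                  
                                                  
           
[... 2596 characters left out ...]
5, 82, 123], [107, 146, 177], 180), ([44, 81, 123], [108, 161, 203], 224)]
0.105 [([44, 83, 125], [85, 124, 157], 114), ([45, 81, 122], [96, 141, 179], 168)]
0.111 [([46, 84, 125], [77, 113, 146], 81), ([43, 81, 121], [89, 131, 168], 143)]
0.117 [([45, 83, 124], [80, 117, 152], 97), ([44, 80, 120], [90, 133, 169], 148)]
0.123 [([44, 81, 122], [72, 110, 144], 79), ([45, 82, 121], [68, 110, 150], 80)]
0.129 [([45, 82, 122], [44, 82, 123], 2), ([43, 78, 117], [42, 78, 117], 1)]
0.135 [([45, 82, 122], [43, 81, 122], 3), ([32, 53, 78], [32, 53, 79], 1)]
0.141 [([30, 53, 77], [31, 52, 78], 3), ([28, 45, 65], [27, 44, 64], 3)]
0.147 [([27, 44, 65], [26, 45, 64], 3), ([29, 51, 75], [29, 50, 74], 2)]
```

servo_tool --motion '[0, 0, 0, 0, 0, 0, 0.1, 0, 0, 0, 0, 0, 0, 0.1, 0, 0, 0, 0, 0, 0, 0.1, 0, 0, 0, 0, 0, 0, 0.1, 0, 0, 0, 0, 0, 0, 0.1]'

```text
t: 38.7
eef_pos: [0.3575, -0.4237, 0.3755]
tool_rot: [-0.0, 0.978, -0.207, -0.0]
contact_force: [-0.3, 0.2, -0.5]
gripper_width: 0.902
grasp_force: 0.0
```

servo_tool --motion '[0, 0, 0, 0, 0, 0, 0.1, 0, 0, 0, 0, 0, 0, 0.1, 0, 0, 0, 0, 0, 0, 0.1, 0, 0, 0, 0, 0, 0, 0.1, 0, 0, 0, 0, 0, 0, 0.1]'

```text
t: 39.33
eef_pos: [0.3575, -0.4237, 0.3755]
tool_rot: [0.0, 0.978, -0.207, -0.0]
contact_force: [-0.7, -0.6, -0.0]
gripper_width: 0.9
grasp_force: 0.0
```

```bash
python3 - <<'E'
from h import *
f=[snap(c).astype(int) for c in("side","side","top")]
s=cv2.imread("pics/f_s.png").astype(int);t=cv2.imread("pics/f_t.png").astype(int)
print([abs(f[i]-r)[183 if i==2 else 112:240 if i==2 else 172, 325 if i==2 else 245:385 if i==2 else 290].sum(2).max() for i,r in((0,s),(1,f[0]),(2,t))])
p=px2w("top",(279.4,135.5),.03)[:2]-[.576,.005];print("engine tunnel",p@[.9866,-.163],p@[.163,.9866])
E
python3 -c "
from station import bot
print(bot.hand_in())"
```

```text
[np.int64(7), np.int64(7), np.int64(32)]
engine tunnel 0.10106684160820202 0.002301356161673127
the job is handed in; nothing more can be done
None
```

I handed the job in at about 39 s, but the hand-in gave no verdict. By my camera measurements the engine stands clear of the glass at about 0.10 m along the tunnel, the boom hangs released and still in both notches, and the other toys are unmoved; the boom slipped out once at the start, fell back onto its platform, and I regrasped it.

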